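# Put the draining beakers away nested under the sliding guard

## Robot

A 6-joint arm with a two-finger parallel gripper is mounted at the origin on the work surface. World frame = base frame: x ahead of the robot, y to its left, z up, the work surface at z = 0. Lengths are in m, angles in rad, forces in N, time in s.
With the tool pointing down it reaches from about 0.3 to 1 m from the base axis. Payload 5.1 kg.
Tool frame: the origin (TCP) lies midway between the tips of the shut fingers; the grasp point (between the pads) lies 19 mm behind it; z points along the fingers, y is the line along which they close (so a half turn about z gives the same grasp; the last joint's range is limited). The gripper opens to 95 mm and grips with 3 to 60 N. Pads are 20 mm wide; open, the fingers measure 119 mm over their backs; the gripper's body (75 mm by 180 mm) begins 59 mm behind the grasp point.
Start: joints at [1.067, 0.124, 1.65, -0, 1.367, -0.083], TCP at [0.266, 0.593, 0.215] pointing down, gripper open.
Joint ranges: [-2.61, 2.61], [-1.02, 2.33], [0.03, 2.71], [-1.35, 4.49], [0.32, 2.68], [-2.91, 2.91]. Speed limits (rad/s): [2.57, 2.57, 3.14, 3.14, 3.14, 3.14].

## Interface

Orientations are given as a rotation vector (axis times angle).
In Python, from station import robot gives the robot as it stands.
- The arm moves only by the tool jog_arm, never from a script. Its argument "increments" is a list of rows, each an object of numbers: "dx", "dy", "dz": the shift along the tool's x, y, z in mm; "ax", "ay", "az": the turn, a rotation vector about the tool's x, y, z in degrees; "fingers": the gripper's target within -1 to 1 (fully open at 1, half-way at 0, shut at -1). A call has 1 to 5 rows; each row is the pose to reach, as a shift and turn from the pose commanded when the call began, along the tool's axes at that moment; what a row does not reach only later rows make up. A row lasts 1/10 s, in which the tool goes at most 50 mm and 8.59 degrees, less where a joint would pass 70% of its speed; a pose out of reach is approached as far as the arm can. A call with a gripper value outside its range is refused whole. The fingers move at their own pace and stop on an object; "force" is the grip in N (left out, the last holds). Time passes only in rows, so rows that repeat a pose let the fingers close. It gives the time, the measured TCP pose, the force, the opening and the grip force at its end, in the units of the state.
- robot.read_state(): the state, without advancing time (a new reading comes with each control period).
- robot.read_camera(name): name is "scene" or "side" or "wrist"; returns a dict with "pixels" (400x640x3 uint8, red, green, blue), "fx", "fy", "cx", "cy" (pixels), "pose" (4x4, takes a point from camera to world coordinates); the wrist camera has in their place "tool_from_camera" (4x4, takes a point from camera to tool coordinates, whose origin is the TCP and whose axes are the flange's). Camera axes: x right, y down, z forward; pixel columns grow to the right and rows downward; lengths in m; the calibration is good to about 2 mm. The wrist camera is an equidistant fisheye: a pixel r from the principal point sees the ray r / f radians off the axis. A picture is of the moment at which its call begins: read the wrist's pose just before it. There is no depth.
- robot.finish_job(): hands the job in; it is judged then, once.
The state is a dict: "time": time; "joint_pos": joint angles; "dq": joint speeds; "joint_efforts": joint torques, N m; "ee_pos": TCP position; "orientation": TCP orientation; "wrist_force": force on the tool from outside, world axes, zero at the start; "wrist_torque": the same for the moment, N m; "opening": opening from 0.0 (shut) to 1.0 (fully open); "grasp_force": force on a finger pad.
Only numpy, scipy, OpenCV 4.12 (cv2) and the standard library are available. Lean on these libraries where they do the work, as an engineer would, in place of code of your own. Each camera call takes 0.05 s, during which the arm holds its last target. There are 200 camera calls.

## Task

Slide the glassware cabinet's clear guard right open, then put the three upside-down steel beakers away in the middle of the round steel plate inside, still mouth down and one over another: the small one first, the medium one over it, the large one over both, all standing flat on the plate. Then slide the guard fully shut and let go, without knocking anything over or shifting anything else.

Things in the scene. Friction and masses are not known exactly. Their poses are not given: they have to be found in the camera images.
- cabinet: Fixed white glassware cabinet left of the beakers. Own x points roughly away from the robot, y left, z up; origin on the table under the chamber's centre. Outside 286 mm across y; x -93 to 93 mm is the chamber, x 93 to 275 mm a closed housing of the same height. Wall tops 122 mm above the table, aluminium tracks over the side walls up to 134 mm.
- chamber (a point): Centre of the floor of the cabinet's chamber, 20 mm above the table; axes as the cabinet's. Inside: x -85 to 85 mm, y -135 to 135 mm, walls 8 mm thick and 102 mm high above this floor. The only way in is from above, once the guard is slid away; fully open, the guard leaves x -85 to 77 mm clear.
- guard (a joint): Flat clear guard door on top of the chamber (185 mm along x, 270 along y, 6 thick, top face 130 mm above the table). Value in m: 0 fully shut, 0.170 fully open; it grows as the guard slides along the cabinet's +x over the housing. Starts shut to 60 mm ajar. It stays where it is left (friction about 1.5 N); stops at both ends.
- guard_handle (a point): Centre of the top of the guard's upright dark steel bar handle: 14 mm thick along the cabinet's x, 120 mm long along its y, standing 36 mm up from the guard (top 166 mm above the table). At joint value q it is at x = q - 70 mm, y = 0 in the cabinet frame.
- plate: Flat perforated round steel drying plate fixed on the chamber floor, 100 mm diameter, 4 mm thick, at the left or the right end of the chamber. Origin: centre of its underside; its top is 4 mm above, 24 mm above the table.
- small_beaker: The small one of three plain straight-sided steel beakers, standing upside down (mouth down, closed base up) on the table: 38 mm outside diameter (thin rolled rim at the mouth), 58 mm tall, inside 31 mm diameter and 54 mm deep; about 70 g. Origin: centre of its mouth, at its lower end as it stands; own z points up, to the closed base.
- medium_beaker: The medium one of three plain straight-sided steel beakers, standing upside down (mouth down, closed base up) on the table: 54 mm outside diameter (thin rolled rim at the mouth), 76 mm tall, inside 47 mm diameter and 72 mm deep; about 110 g. Origin: centre of its mouth, at its lower end as it stands; own z points up, to the closed base.
- large_beaker: The large one of three plain straight-sided steel beakers, standing upside down (mouth down, closed base up) on the table: 70 mm outside diameter (thin rolled rim at the mouth), 90 mm tall, inside 63 mm diameter and 86 mm deep; about 160 g. Origin: centre of its mouth, at its lower end as it stands; own z points up, to the closed base.
- tub: Closed white desiccant tub standing in the chamber at the other end from the plate: 57 mm diameter, 58 mm tall. Origin: centre of its underside. Not to be moved.
- jar: Small amber jar, 42 mm diameter, 85 mm tall, on the table among the beakers. Origin: centre of its underside. Not to be moved.
- bottle: White bottle with red cap, 60 mm diameter, 160 mm tall, on the table. Origin: centre of its underside. Not to be moved.
- pot: Plain solid white sample pot, 36 mm diameter, 55 mm tall, between the beakers and the cabinet. Origin: centre of its underside. Not to be moved.
- tip_box: Closed grey pipette-tip box, 85 mm (own x) x 120 mm (own y) x 55 mm tall, on the table at the right. Origin: centre of its underside. Not to be moved.
- tube_rack: White wire rack with capped tubes, 70 mm (own x) x 200 mm (own y), 110 mm tall with its tubes (treat as a solid block), behind the beakers. Origin: centre of its underside. Not to be moved.
- spatula: Spatula lying flat on the table between the robot and the beakers, about 190 mm long along its own x, under 30 mm high. Not to be moved.
There are look-alikes about, which are no part of the job. Leave any orange or red look-alike of the large_beaker alone.

How it is judged:
On the way, in this order (a step that is already met when the one before it is completed fails the run):
1. the guard is slid open (at least 140 of its 170 mm) (value of joint guard above 0.14 m), for 0.2 s.
2. the small beaker stands mouth down on the plate (horizontal distance between small_beaker and plate below 0.02 m and z of small_beaker in the frame of plate between 0.001 and 0.007 m and angle between small_beaker's own z axis and vertical below 0.08 rad), for 0.2 s.
3. the medium beaker stands mouth down on the plate over the smaller ones (all of step 2 and horizontal distance between medium_beaker and plate below 0.02 m and z of medium_beaker in the frame of plate between 0.001 and 0.007 m and angle between medium_beaker's own z axis and vertical below 0.08 rad), for 0.2 s.
4. the large beaker stands mouth down on the plate over the smaller ones (all of step 3 and horizontal distance between large_beaker and plate below 0.02 m and z of large_beaker in the frame of plate between 0.001 and 0.007 m and angle between large_beaker's own z axis and vertical below 0.08 rad), for 0.2 s.
At the end, for the whole second after the job is handed in: All three beakers stand mouth down, nested one over another on the plate: each at rest, centred within 20 mm of the plate's centre, upright within 0.08 rad, mouth on the plate's top face within 3 mm; the guard is shut to within 6 mm (all of step 4 and linear speed of each of small_beaker, medium_beaker, large_beaker below 0.02 m/s and value of joint guard below 0.006 m); the robot touches nothing.
It fails at once if a bystander (tub, jar, bottle, pot, tip box, tube rack, spatula) is shifted by more than 30 mm (distance of any of tub, jar, bottle, pot, tip_box, tube_rack, spatula from where it was at the start of the episode above 0.03 m).
It fails at once if a bystander is knocked over (angle between any of tub, jar, bottle, pot, tip_box, tube_rack's own z axis and vertical above 0.5 rad).
It fails at once if a beaker is tipped over (angle between any of small_beaker, medium_beaker, large_beaker's own z axis and vertical above 0.8 rad).
It also fails if it takes over 72 s, if anything falls off the work surface, if the arm or the gripper's body presses on something with over 40 N, if the wrist force passes 120 N, or if a joint passes its speed limit or range.

## Working session

There is one attempt and no reset: what is moved stays moved. The work goes in short steps, Python scripts to look and compute and a tool call to move; the robot and the scene stay as the last step left them, time stands still between calls to the robot, and variables do not carry over. Pictures are saved under pics/ and viewed, at most 10 in all, crops included, and the job is handed in when it is done.

Besides the shell and the picture viewer there is one more tool, called after "Emit:" as name(argument=value, ...) on one line, values as JSON. jog_arm: Moves the arm, as the interface text tells. Its arguments: {"type":"object","properties":{"increments":{"type":"array","items":{"type":"object","properties":{"dx":{"type":"number"},"dy":{"type":"number"},"dz":{"type":"number"},"ax":{"type":"number"},"ay":{"type":"number"},"az":{"type":"number"},"fingers":{"type":"number"}}}},"force":{"type":"number"}},"required":["increments"]}

```bash
mkdir -p pics; ls; cat > h.py <<'E'
import numpy as np, cv2
from scipy.spatial.transform import Rotation as R
from station import robot
def ray(c,u,v):
    d=np.array([(u-c['cx'])/c['fx'],(v-c['cy'])/c['fy'],1.]);P=np.array(c['pose']);return P[:3,3],P[:3,:3]@d
def onz(c,u,v,z):
    o,d=ray(c,u,v);return o+d*(z-o[2])/d[2]
def proj(c,p):
    P=np.array(c['pose']);q=P[:3,:3].T@(np.array(p)-P[:3,3]);return np.array([c['fx']*q[0]/q[2]+c['cx'],c['fy']*q[1]/q[2]+c['cy']])
E
python3 - <<'E'
from h import *
import pickle
s=robot.read_state();print(s)
C={n:robot.read_camera(n) for n in("scene","side","wrist")}
pickle.dump(C,open('c.pkl','wb'))
for n,c in C.items():
    cv2.imwrite(f'pics/{n}0.png',c['pixels'][:,:,::-1]);print(n,{k:v for k,v in c.items() if k!='pixels'})
E
```

```text
pics
{'time': 0.0, 'joint_pos': array([ 1.06741081e+00,  1.24505153e-01,  1.65167283e+00,  4.29903772e-06,
        1.36749036e+00, -8.25968851e-02]), 'dq': array([ 1.60516755e-03, -1.17997310e-03, -7.69766278e-04,  1.87417560e-05,
       -2.07012023e-03, -5.33129082e-04]), 'joint_efforts': array([ 1.51630265e-03, -4.17620373e+01, -3.59923482e+01,  7.74916797e-02,
        4.93975275e-02, -1.66110658e-04]), 'ee_pos': array([0.26522499, 0.59272363, 0.21338771]), 'orientation': array([-0.65598258, -3.07172424,  0.00311903]), 'wrist_force': array([ 0.27547937, -0.07679832, -0.55838704]), 'wrist_torque': array([ 0.03035266,  0.02584304, -0.01937423]), 'grasp_force': 0.0, 'opening': 1.0010955225725244}
scene {'fx': 436.02073607469447, 'fy': 436.02073607469447, 'cx': 325.0433443817284, 'cy': 197.41738077101374, 'pose': array([[ 0.81841465,  0.32871252, -0.47132318,  1.05199444],
       [ 0.57450949, -0.48473747,  0.65952137, -0.81586162],
       [-0.01167507, -0.81054159, -0.5855647 ,  0.75971569],
       [ 0.        ,  0.        ,  0.        ,  1.        ]])}
side {'fx': 491.5305060648417, 'fy': 491.5305060648417, 'cx': 322.6945494278457, 'cy': 197.66545296610477, 'pose': array([[ 0.69612533, -0.54210909,  0.47066682, -0.12274407],
       [-0.71790657, -0.52969235,  0.45170362, -0.73730993],
       [ 0.00443598, -0.65233714, -0.75791595,  1.15999114],
       [ 0.        ,  0.        ,  0.        ,  1.        ]])}
wrist {'fx': 309.70691628693146, 'fy': 309.70691628693146, 'cx': 320.4575160244162, 'cy': 194.56890050493416, 'tool_from_camera': array([[-1.01312340e-03, -9.67786114e-01, -2.51771744e-01,
         7.04143249e-02],
       [ 9.99999437e-01, -9.01432962e-04, -5.58952800e-04,
         3.91519873e-04],
       [ 3.13991409e-04, -2.51772169e-01,  9.67786483e-01,
        -1.70254248e-01],
       [ 0.00000000e+00,  0.00000000e+00,  0.00000000e+00,
         1.00000000e+00]])}
```

View pics/scene0.png

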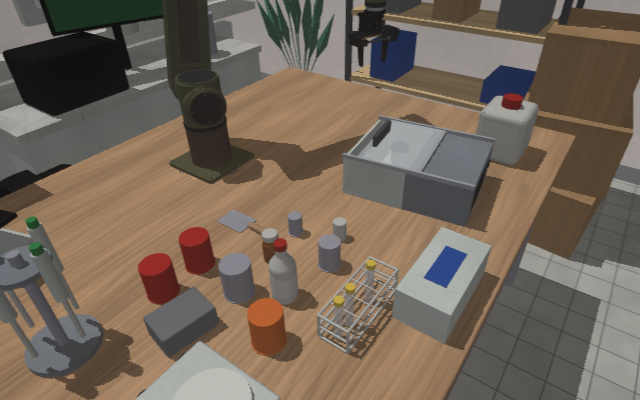

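View pics/side0.png

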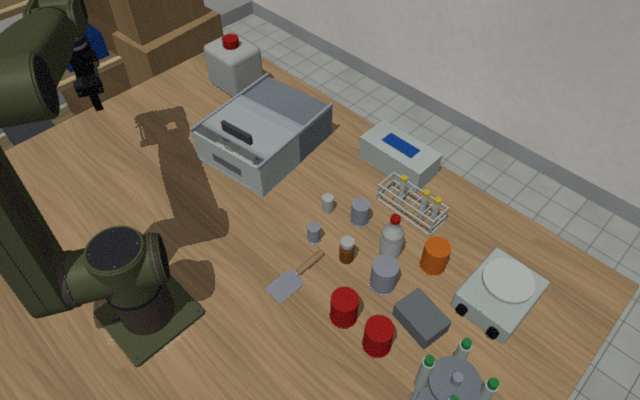

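Scene view: the small beaker is at (295,224), medium (329,254) and large (237,278). Possible mix-ups are the white pot (340,230), jar (269,246), orange beaker (266,327) and red beakers (158,278), (196,250). The cabinet is around (420,165). Side view: small (314,232), medium (360,211), large (385,274), pot (327,203). I'll segment these and check in one close crop.

```bash
python3 - <<'E'
from h import *
import pickle
C=pickle.load(open('c.pkl','rb'))
a=C['scene']['pixels'][195:325,200:365,::-1];b=C['side']['pixels'][185:300,260:410,::-1]
c=C['scene']['pixels'][105:225,335:505,::-1]; d=C['side']['pixels'][70:200,185:345,::-1]
f=lambda x:cv2.resize(x,(400,300),interpolation=cv2.INTER_CUBIC)
cv2.imwrite('pics/crop.png',np.vstack([np.hstack([f(a),f(b)]),np.hstack([f(c),f(d)])]))
for n,seeds in(('scene',{'small':(295,226),'medium':(329,256),'large':(237,282),'pot':(340,232)}),('side',{'small':(314,235),'medium':(360,213),'large':(384,278),'pot':(327,205)})):
    im=C[n]['pixels'].astype(int)
    m=((im[:,:,2]-im[:,:,0])>-12).astype(np.uint8)  # non-wood
    k,l,st,ce=cv2.connectedComponentsWithStats(m,connectivity=4)
    for s,(u,v) in seeds.items(): print(n,s,im[v,u],st[l[v,u]])
E
```

```text
scene small [85 81 85] [288 211  15  26 319]
scene medium [87 84 86] [318 218  28  54 984]
scene large [83 80 83] [ 218  253   37   50 1429]
scene pot [103 100  97] [318 218  28  54 984]
side small [ 90  92 100] [307 222  14  22 259]
side medium [ 98  97 104] [350 197  20  30 490]
side large [ 94  96 102] [ 369  223   35   72 1593]
side pot [116 118 113] [322 193  12  20 194]
```

View pics/crop.png

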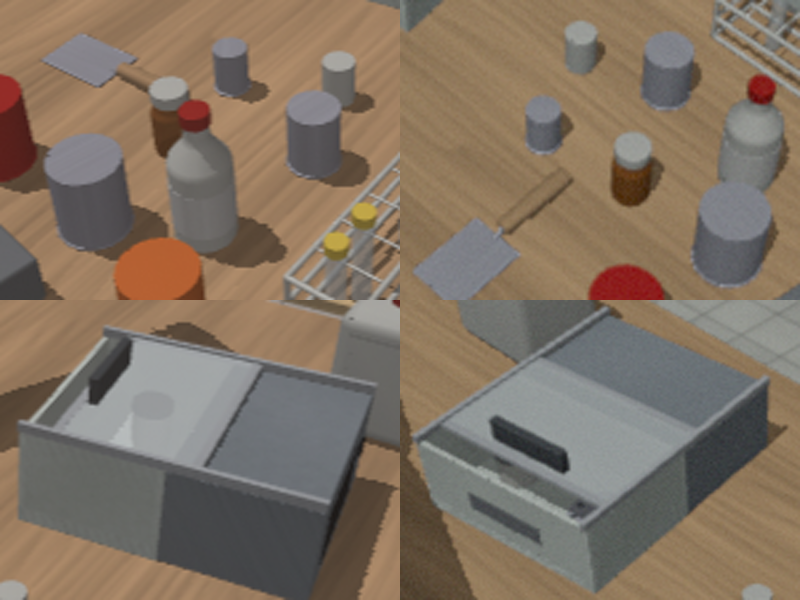

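The crop confirms three grey-steel beakers: small, medium and large. The pot is whiter, and the jar is amber with a white cap. The guard is partly ajar, with its handle at side (237,129). Next I'll localise everything.

```bash
python3 - <<'E'
from h import *
import pickle
C=pickle.load(open('c.pkl','rb'))
S,D=C['scene'],C['side']
T={'small':((295.3,215.4),(313.6,224.9),.058),'medium':((329.5,240.1),(360.9,202.6),.076),'large':((235.5,264.3),(385.2,264.3),.09),'pot':((339.4,221.9),(327.5,197.3),.055),'jar':((270.1,234),(347,241.7),.085),'bottlecap':((280,243.5),(395.4,219.5),.15),
'FR':((344.3,154.6),(258.2,166.6),.134),'BR':((475.2,185),(331.8,103.8),.134),'BL':((494.4,139),(267.8,74.8),.134),'FL':((380,117),(192.2,129.8),.134),'hL':((390.7,121),(221.8,121.1),.166),'hR':((374,137),(251.8,137.6),.166)}
for k,(a,b,z) in T.items():
    p,q=onz(S,*a,z),onz(D,*b,z)
    o1,d1=ray(S,*a);o2,d2=ray(D,*b);t=np.linalg.lstsq(np.c_[d1,-d2],o2-o1,rcond=None)[0]
    print(k,p[:2].round(4),q[:2].round(4),'tri',((o1+d1*t[0]+o2+d2*t[1])/2).round(4))
# refine beakers: mean silhouette centre vs. cylinder mid-axis
s=robot.read_state();print(R.from_rotvec(s['orientation']).as_matrix().round(3))
E
```

```text
small [ 0.469  -0.1344] [ 0.4708 -0.1328] tri [ 0.4697 -0.1344  0.0591]
medium [ 0.6091 -0.1806] [ 0.614  -0.1832] tri [ 0.6117 -0.1847  0.0798]
large [ 0.4945 -0.3736] [ 0.4917 -0.3722] tri [ 0.4927 -0.3719  0.088 ]
pot [ 0.5767 -0.0891] [ 0.5745 -0.088 ] tri [ 0.5755 -0.0871  0.0533]
jar [ 0.4862 -0.2505] [ 0.4786 -0.2516] tri [ 0.4821 -0.2479  0.0799]
bottlecap [ 0.5778 -0.3163] [ 0.5832 -0.3237] tri [ 0.5816 -0.323   0.1544]
FR [0.4745 0.0891] [0.4689 0.0914] tri [0.471  0.0945 0.1302]
BR [0.8324 0.1464] [0.8284 0.1369] tri [0.8321 0.1412 0.1336]
BL [0.7954 0.4156] [0.7879 0.4075] tri [0.7941 0.4155 0.1307]
FL [0.4388 0.3587] [0.4304 0.3598] tri [0.434  0.3669 0.1287]
hL [0.511  0.2922] [0.5007 0.2935] tri [0.5057 0.3018 0.1596]
hR [0.5203 0.174 ] [0.5164 0.1705] tri [0.519  0.1745 0.1639]
[[-0.913  0.408 -0.001]
 [ 0.408  0.913 -0.001]
 [ 0.    -0.002 -1.   ]]
```

Emit:
jog_arm(increments=[{"dx": -34, "dy": -25, "az": -8, "fingers": -1}, {"dx": -68, "dy": -49, "az": -16, "fingers": -1}, {"dx": -103, "dy": -74, "az": -24, "fingers": -1}, {"dx": -137, "dy": -98, "az": -32.3, "fingers": -1}, {"dx": -171, "dy": -123, "az": -32.3, "fingers": -1}], force=15)

```text
invalid input
```

Emit:
jog_arm(increments=[{"dx": -16, "dy": -39, "fingers": -1}, {"dx": -32, "dy": -78, "fingers": -1}, {"dx": -48, "dy": -117, "fingers": -1}, {"dx": -64, "dy": -156, "fingers": -1}, {"dx": -80, "dy": -195, "fingers": -1}])

```text
invalid input
```

Emit:
jog_arm(increments=[{"fingers": -1}, {"fingers": -1}])

```text
invalid input
```

```bash
python3 - <<'E'
from h import *
s=robot.read_state();print(s['ee_pos'],s['orientation'],s['opening'])
c=robot.read_camera('wrist');cv2.imwrite('pics/w1.png',c['pixels'][:,:,::-1])
E
```

```text
[0.26529294 0.59286191 0.21365499] [-6.55998712e-01 -3.07182866e+00  2.42004450e-03] 0.9988290507915171
```

View pics/w1.png

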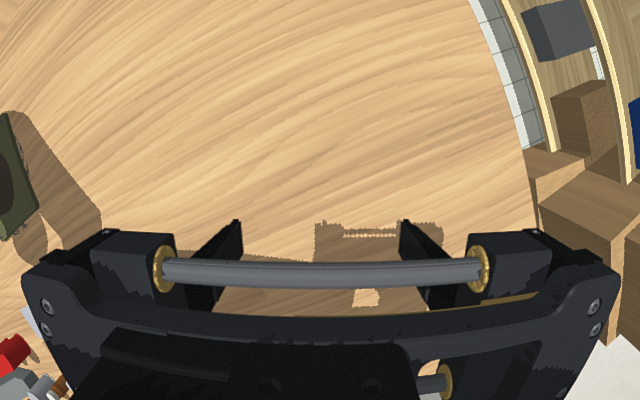

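The moves were refused, so the arm hasn't moved: the wrist view shows only wood and the fingers at (240,235) and (405,240). I'll retry with full rows.

Emit:
jog_arm(increments=[{"dx": -34, "dy": -25, "dz": 0, "ax": 0, "ay": 0, "az": -8, "fingers": -1}, {"dx": -68, "dy": -49, "dz": 0, "ax": 0, "ay": 0, "az": -16, "fingers": -1}, {"dx": -103, "dy": -74, "dz": 0, "ax": 0, "ay": 0, "az": -24, "fingers": -1}, {"dx": -137, "dy": -98, "dz": 0, "ax": 0, "ay": 0, "az": -32.3, "fingers": -1}, {"dx": -171, "dy": -123, "dz": 0, "ax": 0, "ay": 0, "az": -32.3, "fingers": -1}], force=15)

```text
time: 0.7
ee_pos: [0.3718, 0.4096, 0.2145]
orientation: [-0.229, 3.133, -0.0]
wrist_force: [0.9, -0.4, -0.1]
opening: 0.636
grasp_force: 0.0
```

Emit:
jog_arm(increments=[{"dx": -16, "dy": -39, "dz": 0, "ax": 0, "ay": 0, "az": 0, "fingers": -1}, {"dx": -32, "dy": -78, "dz": 0, "ax": 0, "ay": 0, "az": 0, "fingers": -1}, {"dx": -48, "dy": -117, "dz": 0, "ax": 0, "ay": 0, "az": 0, "fingers": -1}, {"dx": -64, "dy": -156, "dz": 0, "ax": 0, "ay": 0, "az": 0, "fingers": -1}, {"dx": -80, "dy": -195, "dz": 0, "ax": 0, "ay": 0, "az": 0, "fingers": -1}])

```text
time: 1.2
ee_pos: [0.4788, 0.2279, 0.2146]
orientation: [-0.224, 3.133, 0.0]
wrist_force: [0.4, -0.2, 1.3]
opening: 0.213
grasp_force: 0.0
```

Emit:
jog_arm(increments=[{"dx": 0, "dy": 0, "dz": 0, "ax": 0, "ay": 0, "az": 0, "fingers": -1}, {"dx": 0, "dy": 0, "dz": 0, "ax": 0, "ay": 0, "az": 0, "fingers": -1}])

```text
time: 1.4
ee_pos: [0.4785, 0.2289, 0.2145]
orientation: [0.221, -3.133, -0.001]
wrist_force: [-0.3, -0.4, 0.3]
opening: 0.045
grasp_force: 0.0
```

```bash
python3 - <<'E'
from h import *
s=robot.read_state();print(s['ee_pos'],s['orientation'],s['opening'])
c=robot.read_camera('wrist');cv2.imwrite('pics/w2.png',c['pixels'][:,:,::-1])
E
```

```text
[0.47847384 0.2289339  0.21445784] [ 2.20902425e-01 -3.13323560e+00 -6.03319987e-04] 0.045369772975516386
```

View pics/w2.png

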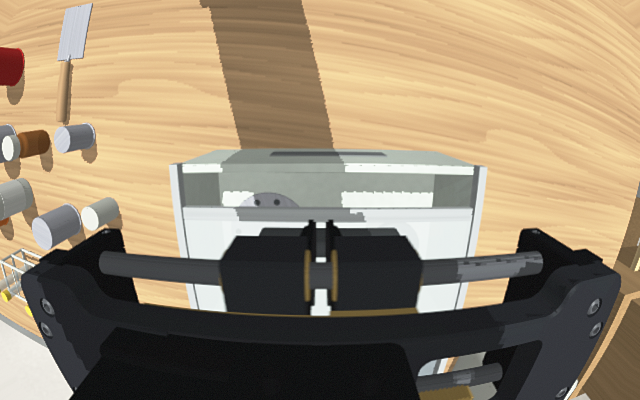

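The wrist view shows the guard's front edge at row ~210 and the cabinet's front track ends at (172,165) and (486,167). The plate shows at (272,203), the cabinet's right end, and the handle strip is near row 231 between columns 262 and 370.

```bash
cat >> h.py <<'E'
def wray(c,s,u,v):
    x=np.array([(u-c['cx'])/c['fx'],(v-c['cy'])/c['fy']]);th=np.linalg.norm(x)
    d=np.r_[x/th*np.sin(th),np.cos(th)];T=np.array(c['tool_from_camera']);Q=R.from_rotvec(s['orientation']).as_matrix()
    return s['ee_pos']+Q@T[:3,3],Q@T[:3,:3]@d
def wonz(c,s,u,v,z):
    o,d=wray(c,s,u,v);return o+d*(z-o[2])/d[2]
E
python3 - <<'E'
from h import *
import pickle
c=pickle.load(open('c.pkl','rb'))['wrist']
s={'ee_pos':np.array([.4785,.2289,.2145]),'orientation':np.array([.2209,-3.1332,-.0006])}
for n,u,v,z in [('trackR',172,165,.134),('trackL',486,167,.134),('guardR',186,209,.13),('guardL',474,209,.13),('hR',262,229,.166),('hL',370,229,.166),('plateL',247,205,.024),('plateR',300,205,.024),('platefront',272,193,.024)]:
    print(n,wonz(c,s,u,v,z).round(4))
E
```

```text
trackR [0.4648 0.0944 0.134 ]
trackL [0.4268 0.3734 0.134 ]
guardR [0.5051 0.108  0.13  ]
guardL [0.4681 0.3735 0.13  ]
hR [0.4982 0.1868 0.166 ]
hL [0.4866 0.2684 0.166 ]
plateL [0.5274 0.1442 0.024 ]
plateR [0.518  0.2096 0.024 ]
platefront [0.5078 0.174  0.024 ]
```

Emit:
jog_arm(increments=[{"dx": 14, "dy": 5, "dz": 0, "ax": 0, "ay": 0, "az": 0, "fingers": -1}, {"dx": 14, "dy": 5, "dz": 35, "ax": 0, "ay": 0, "az": 0, "fingers": -1}, {"dx": 14, "dy": 5, "dz": 68, "ax": 0, "ay": 0, "az": 0, "fingers": -1}, {"dx": 14, "dy": 5, "dz": 68, "ax": 0, "ay": 0, "az": 0, "fingers": -1}])

```text
time: 1.85
ee_pos: [0.4588, 0.2326, 0.1415]
orientation: [0.228, -3.124, 0.004]
wrist_force: [-0.8, -0.9, -0.3]
opening: 0.004
grasp_force: 0.0
```

Emit:
jog_arm(increments=[{"dx": -14, "dy": 0, "dz": 0, "ax": 0, "ay": 0, "az": 0, "fingers": -1}, {"dx": -28, "dy": 0, "dz": 0, "ax": 0, "ay": 0, "az": 0, "fingers": -1}, {"dx": -44, "dy": 0, "dz": 0, "ax": 0, "ay": 0, "az": 0, "fingers": -1}, {"dx": -60, "dy": 0, "dz": 0, "ax": 0, "ay": 0, "az": 0, "fingers": -1}, {"dx": -75, "dy": 0, "dz": 0, "ax": 0, "ay": 0, "az": 0, "fingers": -1}])

```text
time: 2.35
ee_pos: [0.5376, 0.2442, 0.1482]
orientation: [0.227, -3.133, 0.001]
wrist_force: [-2.8, -2.1, 1.2]
opening: 0.004
grasp_force: 1.1
```

Emit:
jog_arm(increments=[{"dx": -15, "dy": 0, "dz": 0, "ax": 0, "ay": 0, "az": 0, "fingers": -1}, {"dx": -30, "dy": 0, "dz": 0, "ax": 0, "ay": 0, "az": 0, "fingers": -1}, {"dx": -45, "dy": 0, "dz": 0, "ax": 0, "ay": 0, "az": 0, "fingers": -1}, {"dx": -58, "dy": 0, "dz": 0, "ax": 0, "ay": 0, "az": 0, "fingers": -1}, {"dx": -66, "dy": 0, "dz": 0, "ax": 0, "ay": 0, "az": 0, "fingers": -1}])

```text
time: 2.85
ee_pos: [0.604, 0.2537, 0.1481]
orientation: [-0.226, 3.132, 0.001]
wrist_force: [-2.3, -1.8, 0.9]
opening: 0.001
grasp_force: 1.0
```

Emit:
jog_arm(increments=[{"dx": -6, "dy": 0, "dz": 0, "ax": 0, "ay": 0, "az": 0, "fingers": -1}, {"dx": -10, "dy": 0, "dz": 0, "ax": 0, "ay": 0, "az": 0, "fingers": -1}, {"dx": -10, "dy": 0, "dz": 0, "ax": 0, "ay": 0, "az": 0, "fingers": -1}])

```text
time: 3.15
ee_pos: [0.6137, 0.2543, 0.1469]
orientation: [-0.225, 3.133, 0.0]
wrist_force: [-0.0, 0.5, 0.3]
opening: 0.005
grasp_force: 0.0
```

Emit:
jog_arm(increments=[{"dx": -4, "dy": 0, "dz": 0, "ax": 0, "ay": 0, "az": 0, "fingers": -1}, {"dx": -6, "dy": 0, "dz": 0, "ax": 0, "ay": 0, "az": 0, "fingers": -1}])

```text
time: 3.35
ee_pos: [0.6191, 0.2549, 0.1466]
orientation: [0.224, -3.133, -0.0]
wrist_force: [-1.9, 0.8, 1.5]
opening: 0.005
grasp_force: 0.8
```

Emit:
jog_arm(increments=[{"dx": -4, "dy": 0, "dz": 0, "ax": 0, "ay": 0, "az": 0, "fingers": -1}, {"dx": -4, "dy": 0, "dz": 0, "ax": 0, "ay": 0, "az": 0, "fingers": -1}])

```text
time: 3.55
ee_pos: [0.6202, 0.2551, 0.1467]
orientation: [0.224, -3.125, 0.002]
wrist_force: [-11.6, -1.8, 7.3]
opening: 0.006
grasp_force: 6.1
```

Emit:
jog_arm(increments=[{"dx": -3, "dy": 0, "dz": 0, "ax": 0, "ay": 0, "az": 0, "fingers": -1}, {"dx": -3, "dy": 0, "dz": 0, "ax": 0, "ay": 0, "az": 0, "fingers": -1}])

```text
time: 3.75
ee_pos: [0.6202, 0.2551, 0.1467]
orientation: [0.224, -3.117, 0.004]
wrist_force: [-22.7, -4.5, 13.3]
opening: 0.005
grasp_force: 11.3
```

Emit:
jog_arm(increments=[{"dx": 25, "dy": 0, "dz": 0, "ax": 0, "ay": 0, "az": 0, "fingers": -1}, {"dx": 45, "dy": -15, "dz": -50, "ax": 0, "ay": 0, "az": 0, "fingers": -1}, {"dx": 65, "dy": -30, "dz": -95, "ax": 0, "ay": 0, "az": 0, "fingers": -1}, {"dx": 80, "dy": -45, "dz": -140, "ax": 0, "ay": 0, "az": 0, "fingers": -1}, {"dx": 95, "dy": -60, "dz": -185, "ax": 0, "ay": 0, "az": 0, "fingers": -1}])

```text
time: 4.25
ee_pos: [0.5417, 0.1846, 0.3271]
orientation: [-0.225, 3.133, -0.0]
wrist_force: [0.6, -1.2, 0.6]
opening: 0.007
grasp_force: 0.0
```

Emit:
jog_arm(increments=[{"dx": 0, "dy": 0, "dz": -15, "ax": 0, "ay": 0, "az": 0, "fingers": -0.05}, {"dx": 0, "dy": 0, "dz": -15, "ax": 0, "ay": 0, "az": 0, "fingers": -0.05}, {"dx": 0, "dy": 0, "dz": -15, "ax": 0, "ay": 0, "az": 0, "fingers": -0.05}])

```text
time: 4.55
ee_pos: [0.5423, 0.1854, 0.3388]
orientation: [0.224, -3.132, 0.0]
wrist_force: [0.4, -0.1, -1.2]
opening: 0.198
grasp_force: 0.0
```

```bash
python3 - <<'E'
from h import *
import pickle
s=robot.read_state();print(s['ee_pos'],s['orientation'],s['opening'])
c=robot.read_camera('wrist');cv2.imwrite('pics/w3.png',c['pixels'][:,:,::-1])
pickle.dump((s,c),open('w3.pkl','wb'))
E
```

```text
[0.54234796 0.18536    0.33880378] [ 2.24278657e-01 -3.13199729e+00  3.82906007e-04] 0.19796659992060153
```

View pics/w3.png

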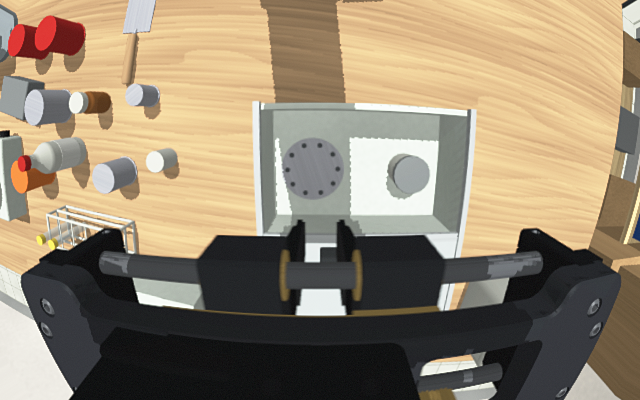

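The guard is fully open. The plate is at (314,168), the tub at (411,174), small at (142,95), medium (115,174), large (47,107) and the rack around (90,225).

```bash
python3 - <<'E'
from h import *
import pickle
s,c=pickle.load(open('w3.pkl','rb'))
im=c['pixels'].astype(int)
m=((im[:,:,2]-im[:,:,0])>-15).astype(np.uint8)
k,l,st,ce=cv2.connectedComponentsWithStats(m,connectivity=4)
for n,u,v,z in [('small',142,95,.029),('medium',115,174,.038),('pot',160,160,.0275)]:
    i=l[v,u];x,y,w,h,a=st[i];print(n,st[i],wonz(c,s,*ce[i],z)[:3].round(4))
print('large approx',wonz(c,s,47,107,.045).round(4))
pts=[wonz(c,s,u,v,.024) for u,v in[(285,168),(343,168),(314,138),(314,198)]]
g=cv2.cvtColor(c['pixels'],cv2.COLOR_RGB2GRAY)
print('plate',np.array(pts).round(4).tolist(), wonz(c,s,314,168,.024).round(4))
pm=((g>g[150,314]-25)&(g<g[150,314]+18)).astype(np.uint8);pm[:,:270]=0;pm[:,350:]=0;pm[:130]=0;pm[205:]=0
pm=cv2.morphologyEx(pm,cv2.MORPH_OPEN,np.ones((7,7)));cn=max(cv2.findContours(pm,0,1)[0],key=cv2.contourArea)
print('g',g[150,314],g[150,290:340:6],g[110:136:4,314]);e=cv2.fitEllipse(cv2.convexHull(cn));print(e,wonz(c,s,*e[0],.024).round(4))
for n,u,v,z in[('FR',253,102,.134),('FL',476,110,.134),('tub',411,174,.049)]: print(n,wonz(c,s,u,v,z).round(4))
for n,u,v in[('r1',62,205),('r2',138,222),('r3',137,245),('r4',45,225)]: print(n,wonz(c,s,u,v,.07).round(3))
E
```

```text
small [125  84  35  23 657] [ 0.4646 -0.1347  0.029 ]
medium [  92  157   45   37 1184] [ 0.6091 -0.1849  0.038 ]
pot [146 149  31  23 539] [ 0.5736 -0.0872  0.0275]
large approx [ 0.4894 -0.3786  0.045 ]
plate [[0.5619, 0.1311, 0.024], [0.5489, 0.2225, 0.024], [0.5082, 0.1703, 0.024], [0.6043, 0.1837, 0.024]] [0.5555 0.1769 0.024 ]
g 138 [132 132 136 136 138 136 133 136 158] [148 174 174 171 170 171 170]
((312.874755859375, 168.34536743164062), (61.25696563720703, 62.44804000854492), 158.50479125976562) [0.5563 0.1752 0.024 ]
FR [0.4658 0.0918 0.134 ]
FL [0.4275 0.3739 0.134 ]
tub [0.5381 0.327  0.049 ]
r1 [ 0.678 -0.307  0.07 ]
r2 [ 0.678 -0.111  0.07 ]
r3 [ 0.722 -0.116  0.07 ]
r4 [ 0.734 -0.376  0.07 ]
```

Emit:
jog_arm(increments=[{"dx": 12, "dy": -46, "dz": 0, "ax": 0, "ay": 0, "az": 0, "fingers": 0.5}, {"dx": 24, "dy": -92, "dz": 0, "ax": 0, "ay": 0, "az": 0, "fingers": 0.5}, {"dx": 36, "dy": -138, "dz": 10, "ax": 0, "ay": 0, "az": 0, "fingers": 0.5}, {"dx": 48, "dy": -184, "dz": 10, "ax": 0, "ay": 0, "az": 0, "fingers": 0.5}, {"dx": 60, "dy": -230, "dz": 20, "ax": 0, "ay": 0, "az": 0, "fingers": 0.5}])

```text
time: 5.1
ee_pos: [0.5152, -0.0522, 0.318]
orientation: [0.226, -3.131, -0.001]
wrist_force: [1.4, -1.1, 0.8]
opening: 0.664
grasp_force: 0.0
```

Emit:
jog_arm(increments=[{"dx": 10, "dy": -38, "dz": 35, "ax": 0, "ay": 0, "az": 0, "fingers": 0.5}, {"dx": 20, "dy": -76, "dz": 70, "ax": 0, "ay": 0, "az": 0, "fingers": 0.5}, {"dx": 20, "dy": -76, "dz": 70, "ax": 0, "ay": 0, "az": 0, "fingers": 0.5}, {"dx": 20, "dy": -76, "dz": 70, "ax": 0, "ay": 0, "az": 0, "fingers": 0.5}])

```text
time: 5.5
ee_pos: [0.5053, -0.1289, 0.2464]
orientation: [0.221, -3.127, -0.005]
wrist_force: [-0.5, 0.4, 0.2]
opening: 0.749
grasp_force: 0.0
```

```bash
cat >> h.py <<'E'
def wpix(c,s,p):
    T=np.array(c['tool_from_camera']);Q=R.from_rotvec(s['orientation']).as_matrix()
    q=T[:3,:3].T@(Q.T@(np.array(p)-s['ee_pos'])-T[:3,3]);r=np.hypot(q[0],q[1]);th=np.arctan2(r,q[2])
    return np.array([c['cx']+c['fx']*th*q[0]/r,c['cy']+c['fy']*th*q[1]/r])
def look(name,guess,h,tag):
    s=robot.read_state();c=robot.read_camera('wrist');cv2.imwrite(f'pics/{tag}.png',c['pixels'][:,:,::-1])
    im=c['pixels'].astype(int);m=((im[:,:,2]-im[:,:,0])>-15).astype(np.uint8)
    k,l,st,ce=cv2.connectedComponentsWithStats(m,connectivity=4)
    u,v=wpix(c,s,[*guess,h/2]).round().astype(int);i=l[v,u];p=wonz(c,s,*ce[i],h/2)
    Q=R.from_rotvec(s['orientation']).as_matrix()
    d=Q.T@(np.r_[p[:2],s['ee_pos'][2]]-s['ee_pos'])*1000
    print(name,'pix',u,v,'bbox',st[i],'pos',p.round(4),'tcp',s['ee_pos'].round(4),'dx,dy mm',d[:2].round(1),'open',s['opening'])
E
python3 -c "
from h import *
look('small',(.467,-.134),.058,'s1')"
```

```text
small pix 320 142 bbox [305 125  31  34 851] pos [ 0.4667 -0.1341  0.029 ] tcp [ 0.5053 -0.1289  0.2464] dx,dy mm [38.9  0.3] open 0.7492799242240186
```

Emit:
jog_arm(increments=[{"dx": 39, "dy": 0, "dz": 0, "ax": 0, "ay": 0, "az": 0, "fingers": 0.5}, {"dx": 39, "dy": 0, "dz": 50, "ax": 0, "ay": 0, "az": 0, "fingers": 0.5}, {"dx": 39, "dy": 0, "dz": 100, "ax": 0, "ay": 0, "az": 0, "fingers": 0.5}, {"dx": 39, "dy": 0, "dz": 140, "ax": 0, "ay": 0, "az": 0, "fingers": 0.5}, {"dx": 39, "dy": 0, "dz": 140, "ax": 0, "ay": 0, "az": 0, "fingers": 0.5}])

```text
time: 6.05
ee_pos: [0.4648, -0.1316, 0.1054]
orientation: [0.227, -3.124, -0.008]
wrist_force: [-1.5, 0.7, -0.0]
opening: 0.751
grasp_force: 0.0
```

Emit:
jog_arm(increments=[{"dx": 0, "dy": 0, "dz": 30, "ax": 0, "ay": 0, "az": 0, "fingers": 0.5}, {"dx": 0, "dy": 0, "dz": 55, "ax": 0, "ay": 0, "az": 0, "fingers": 0.5}, {"dx": 0, "dy": 0, "dz": 66, "ax": 0, "ay": 0, "az": 0, "fingers": 0.5}, {"dx": 0, "dy": 0, "dz": 66, "ax": 0, "ay": 0, "az": 0, "fingers": 0.5}])

```text
time: 6.45
ee_pos: [0.4688, -0.1341, 0.0452]
orientation: [0.226, -3.133, -0.0]
wrist_force: [-0.8, 0.1, 0.1]
opening: 0.752
grasp_force: 0.0
```

Emit:
jog_arm(increments=[{"dx": 2, "dy": 0, "dz": 6, "ax": 0, "ay": 0, "az": 0, "fingers": 0.5}, {"dx": 2, "dy": 0, "dz": 6, "ax": 0, "ay": 0, "az": 0, "fingers": 0.5}, {"dx": 2, "dy": 0, "dz": 6, "ax": 0, "ay": 0, "az": 0, "fingers": -0.2}, {"dx": 2, "dy": 0, "dz": 6, "ax": 0, "ay": 0, "az": 0, "fingers": -1}, {"dx": 2, "dy": 0, "dz": 6, "ax": 0, "ay": 0, "az": 0, "fingers": -1}])

```text
time: 6.95
ee_pos: [0.4665, -0.135, 0.039]
orientation: [-0.224, 3.133, -0.001]
wrist_force: [0.1, -0.6, -0.2]
opening: 0.555
grasp_force: 0.0
```

Emit:
jog_arm(increments=[{"dx": 0, "dy": 0, "dz": 0, "ax": 0, "ay": 0, "az": 0, "fingers": -1}, {"dx": 0, "dy": 0, "dz": 0, "ax": 0, "ay": 0, "az": 0, "fingers": -1}, {"dx": 0, "dy": 0, "dz": 0, "ax": 0, "ay": 0, "az": 0, "fingers": -1}, {"dx": 0, "dy": 0, "dz": 0, "ax": 0, "ay": 0, "az": 0, "fingers": -1}])

```text
time: 7.35
ee_pos: [0.4662, -0.1348, 0.0385]
orientation: [-0.224, 3.134, 0.0]
wrist_force: [-0.7, 0.8, 0.2]
opening: 0.393
grasp_force: 15.0
```

Emit:
jog_arm(increments=[{"dx": 0, "dy": 0, "dz": -20, "ax": 0, "ay": 0, "az": 0, "fingers": -1}, {"dx": 0, "dy": 0, "dz": -60, "ax": 0, "ay": 0, "az": 0, "fingers": -1}, {"dx": 0, "dy": 0, "dz": -105, "ax": 0, "ay": 0, "az": 0, "fingers": -1}, {"dx": 0, "dy": 0, "dz": -150, "ax": 0, "ay": 0, "az": 0, "fingers": -1}, {"dx": 0, "dy": 0, "dz": -195, "ax": 0, "ay": 0, "az": 0, "fingers": -1}])

```text
time: 7.85
ee_pos: [0.4657, -0.1347, 0.2349]
orientation: [0.224, -3.133, -0.0]
wrist_force: [0.8, -0.2, 0.3]
opening: 0.395
grasp_force: 15.0
```

Emit:
jog_arm(increments=[{"dx": -15, "dy": 33, "dz": -5, "ax": 0, "ay": 0, "az": 0, "fingers": -1}, {"dx": -33, "dy": 73, "dz": -5, "ax": 0, "ay": 0, "az": 0, "fingers": -1}, {"dx": -52, "dy": 115, "dz": -5, "ax": 0, "ay": 0, "az": 0, "fingers": -1}, {"dx": -71, "dy": 157, "dz": -5, "ax": 0, "ay": 0, "az": 0, "fingers": -1}, {"dx": -90, "dy": 199, "dz": -5, "ax": 0, "ay": 0, "az": 0, "fingers": -1}])

```text
time: 8.35
ee_pos: [0.527, 0.0767, 0.2383]
orientation: [-0.224, 3.134, -0.0]
wrist_force: [0.9, -0.4, -0.6]
opening: 0.392
grasp_force: 15.0
```

Emit:
jog_arm(increments=[{"dx": -18, "dy": 40, "dz": 0, "ax": 0, "ay": 0, "az": 0, "fingers": -1}, {"dx": -34, "dy": 76, "dz": 0, "ax": 0, "ay": 0, "az": 0, "fingers": -1}, {"dx": -43, "dy": 96, "dz": 0, "ax": 0, "ay": 0, "az": 0, "fingers": -1}, {"dx": -43, "dy": 96, "dz": 0, "ax": 0, "ay": 0, "az": 0, "fingers": -1}, {"dx": -43, "dy": 96, "dz": 0, "ax": 0, "ay": 0, "az": 0, "fingers": -1}])

```text
time: 8.85
ee_pos: [0.5555, 0.1761, 0.2378]
orientation: [0.226, -3.132, 0.001]
wrist_force: [-0.6, -0.2, -0.6]
opening: 0.39
grasp_force: 15.0
```

Emit:
jog_arm(increments=[{"dx": 0, "dy": 0, "dz": 30, "ax": 0, "ay": 0, "az": 0, "fingers": -1}, {"dx": 0, "dy": 0, "dz": 70, "ax": 0, "ay": 0, "az": 0, "fingers": -1}, {"dx": 0, "dy": 0, "dz": 110, "ax": 0, "ay": 0, "az": 0, "fingers": -1}, {"dx": 0, "dy": 0, "dz": 145, "ax": 0, "ay": 0, "az": 0, "fingers": -1}, {"dx": 0, "dy": 0, "dz": 162, "ax": 0, "ay": 0, "az": 0, "fingers": -1}])

```text
time: 9.35
ee_pos: [0.553, 0.1739, 0.0723]
orientation: [0.221, -3.128, 0.002]
wrist_force: [-0.1, 0.3, -1.4]
opening: 0.389
grasp_force: 15.0
```

Emit:
jog_arm(increments=[{"dx": 0, "dy": 0, "dz": 3, "ax": 0, "ay": 0, "az": 0, "fingers": -1}, {"dx": 0, "dy": 0, "dz": 6, "ax": 0, "ay": 0, "az": 0, "fingers": -1}, {"dx": 0, "dy": 0, "dz": 9, "ax": 0, "ay": 0, "az": 0, "fingers": -1}, {"dx": 0, "dy": 0, "dz": 10, "ax": 0, "ay": 0, "az": 0, "fingers": -1}, {"dx": 0, "dy": 0, "dz": 10, "ax": 0, "ay": 0, "az": 0, "fingers": -1}])

```text
time: 9.85
ee_pos: [0.5565, 0.1762, 0.0675]
orientation: [-0.224, 3.132, 0.0]
wrist_force: [0.1, 0.1, -0.4]
opening: 0.395
grasp_force: 15.0
```

Emit:
jog_arm(increments=[{"dx": 0, "dy": 0, "dz": 2, "ax": 0, "ay": 0, "az": 0, "fingers": -1}, {"dx": 0, "dy": 0, "dz": 4, "ax": 0, "ay": 0, "az": 0, "fingers": -1}, {"dx": 0, "dy": 0, "dz": 4, "ax": 0, "ay": 0, "az": 0, "fingers": -1}])

```text
time: 10.15
ee_pos: [0.556, 0.1762, 0.0626]
orientation: [-0.225, 3.133, 0.0]
wrist_force: [0.0, 0.5, -0.3]
opening: 0.391
grasp_force: 15.0
```

Emit:
jog_arm(increments=[{"dx": 0, "dy": 0, "dz": 2, "ax": 0, "ay": 0, "az": 0, "fingers": -1}, {"dx": 0, "dy": 0, "dz": 2, "ax": 0, "ay": 0, "az": 0, "fingers": -1}])

```text
time: 10.35
ee_pos: [0.5565, 0.1764, 0.0625]
orientation: [-0.225, 3.133, 0.0]
wrist_force: [-3.1, 0.1, 8.0]
opening: 0.394
grasp_force: 15.0
```

Emit:
jog_arm(increments=[{"dx": 0, "dy": 0, "dz": -1, "ax": 0, "ay": 0, "az": 0, "fingers": 0.2}, {"dx": 0, "dy": 0, "dz": -1, "ax": 0, "ay": 0, "az": 0, "fingers": 0.2}, {"dx": 0, "dy": 0, "dz": -1, "ax": 0, "ay": 0, "az": 0, "fingers": 0.2}, {"dx": 0, "dy": 0, "dz": -1, "ax": 0, "ay": 0, "az": 0, "fingers": 0.2}, {"dx": 0, "dy": 0, "dz": -1, "ax": 0, "ay": 0, "az": 0, "fingers": 0.2}])

```text
time: 10.85
ee_pos: [0.5556, 0.176, 0.0611]
orientation: [0.224, -3.133, 0.0]
wrist_force: [0.0, -0.8, -0.0]
opening: 0.595
grasp_force: 0.0
```

Emit:
jog_arm(increments=[{"dx": 0, "dy": 0, "dz": -20, "ax": 0, "ay": 0, "az": 0, "fingers": 0.2}, {"dx": 0, "dy": 0, "dz": -60, "ax": 0, "ay": 0, "az": 0, "fingers": 0.2}, {"dx": 0, "dy": 0, "dz": -105, "ax": 0, "ay": 0, "az": 0, "fingers": 0.2}, {"dx": 0, "dy": 0, "dz": -150, "ax": 0, "ay": 0, "az": 0, "fingers": 0.2}, {"dx": 0, "dy": 0, "dz": -190, "ax": 0, "ay": 0, "az": 0, "fingers": 0.2}])

```text
time: 11.35
ee_pos: [0.5559, 0.1761, 0.2539]
orientation: [-0.224, 3.132, 0.0]
wrist_force: [-0.1, -0.2, 0.6]
opening: 0.6
grasp_force: 0.0
```

Emit:
jog_arm(increments=[{"dx": 0, "dy": 0, "dz": -10, "ax": 0, "ay": 0, "az": 0, "fingers": 0.2}, {"dx": 0, "dy": 0, "dz": -10, "ax": 0, "ay": 0, "az": 0, "fingers": 0.2}, {"dx": 0, "dy": 0, "dz": -10, "ax": 0, "ay": 0, "az": 0, "fingers": 0.2}])

```text
time: 11.65
ee_pos: [0.5551, 0.1759, 0.2595]
orientation: [0.224, -3.131, 0.001]
wrist_force: [-0.3, -0.5, 0.3]
opening: 0.597
grasp_force: 0.0
```

```bash
python3 - <<'E'
from h import *
import pickle
s=robot.read_state();c=robot.read_camera('wrist')
print(s['ee_pos'],s['opening'],[wpix(c,s,[.556,.176,z]).round() for z in(.024,.082)])
cv2.imwrite('pics/p1.png',cv2.resize(c['pixels'][100:260,220:420,::-1],(600,480),interpolation=cv2.INTER_CUBIC))
pickle.dump((s,c),open('p1.pkl','wb'))
E
```

```text
[0.5550663  0.17592224 0.25946841] 0.5969779000872941 [array([320., 170.]), array([320., 179.])]
```

View pics/p1.png

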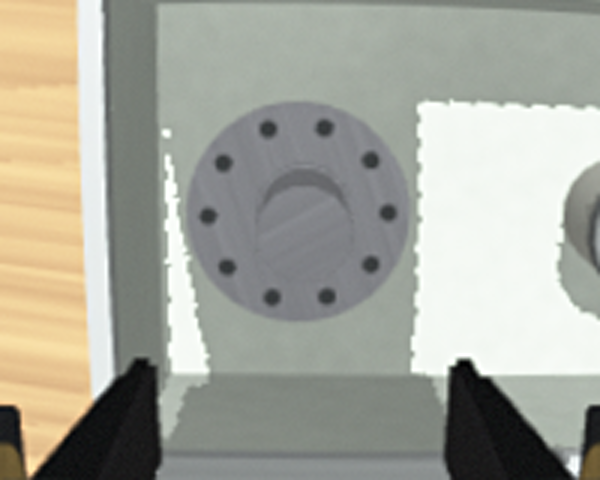

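The small beaker stands upright on the plate, top at crop (304,232) and plate centre at (299,211), within 2 mm of plan. Next is the medium beaker.

Emit:
jog_arm(increments=[{"dx": -5, "dy": -40, "dz": 0, "ax": 0, "ay": 0, "az": 0, "fingers": 0.8}, {"dx": -10, "dy": -85, "dz": 0, "ax": 0, "ay": 0, "az": 0, "fingers": 0.8}, {"dx": -16, "dy": -133, "dz": 0, "ax": 0, "ay": 0, "az": 0, "fingers": 0.8}, {"dx": -22, "dy": -182, "dz": 0, "ax": 0, "ay": 0, "az": 0, "fingers": 0.8}, {"dx": -28, "dy": -230, "dz": 0, "ax": 0, "ay": 0, "az": 0, "fingers": 0.8}])

```text
time: 12.2
ee_pos: [0.6154, -0.0492, 0.2582]
orientation: [0.224, -3.129, -0.002]
wrist_force: [0.8, 1.0, -0.1]
opening: 0.893
grasp_force: 0.0
```

Emit:
jog_arm(increments=[{"dx": -5, "dy": -45, "dz": 0, "ax": 0, "ay": 0, "az": 0, "fingers": 0.8}, {"dx": -10, "dy": -90, "dz": 0, "ax": 0, "ay": 0, "az": 0, "fingers": 0.8}, {"dx": -16, "dy": -134, "dz": 0, "ax": 0, "ay": 0, "az": 0, "fingers": 0.8}, {"dx": -16, "dy": -134, "dz": 0, "ax": 0, "ay": 0, "az": 0, "fingers": 0.8}, {"dx": -16, "dy": -134, "dz": 0, "ax": 0, "ay": 0, "az": 0, "fingers": 0.8}])

```text
time: 12.7
ee_pos: [0.6502, -0.1785, 0.2581]
orientation: [0.221, -3.129, -0.004]
wrist_force: [-0.7, 0.5, -0.5]
opening: 0.901
grasp_force: 0.0
```

```bash
python3 -c "
from h import *
look('medium',(.610,-.184),.076,'m1')"
```

```text
medium pix 320 140 bbox [ 298  118   46   48 1721] pos [ 0.6118 -0.183   0.038 ] tcp [ 0.6502 -0.1785  0.2581] dx,dy mm [38.6  1. ] open 0.9011839957242785
```

Emit:
jog_arm(increments=[{"dx": 38, "dy": 1, "dz": 0, "ax": 0, "ay": 0, "az": 0, "fingers": 0.8}, {"dx": 38, "dy": 1, "dz": 45, "ax": 0, "ay": 0, "az": 0, "fingers": 0.8}, {"dx": 38, "dy": 1, "dz": 90, "ax": 0, "ay": 0, "az": 0, "fingers": 0.8}, {"dx": 38, "dy": 1, "dz": 130, "ax": 0, "ay": 0, "az": 0, "fingers": 0.8}, {"dx": 38, "dy": 1, "dz": 130, "ax": 0, "ay": 0, "az": 0, "fingers": 0.8}])

```text
time: 13.25
ee_pos: [0.6083, -0.1787, 0.1233]
orientation: [0.226, -3.12, -0.01]
wrist_force: [0.3, 0.1, -1.0]
opening: 0.901
grasp_force: 0.0
```

Emit:
jog_arm(increments=[{"dx": 0, "dy": 0, "dz": 30, "ax": 0, "ay": 0, "az": 0, "fingers": 0.8}, {"dx": 0, "dy": 0, "dz": 55, "ax": 0, "ay": 0, "az": 0, "fingers": 0.8}, {"dx": 0, "dy": 0, "dz": 75, "ax": 0, "ay": 0, "az": 0, "fingers": 0.8}, {"dx": 0, "dy": 0, "dz": 75, "ax": 0, "ay": 0, "az": 0, "fingers": 0.8}, {"dx": 0, "dy": 0, "dz": 75, "ax": 0, "ay": 0, "az": 0, "fingers": 0.8}])

```text
time: 13.75
ee_pos: [0.6145, -0.182, 0.0584]
orientation: [-0.226, 3.132, -0.001]
wrist_force: [0.3, -0.2, 1.1]
opening: 0.902
grasp_force: 0.0
```

Emit:
jog_arm(increments=[{"dx": 2.5, "dy": 0, "dz": 6, "ax": 0, "ay": 0, "az": 0, "fingers": 0.8}, {"dx": 2.5, "dy": 0, "dz": 6, "ax": 0, "ay": 0, "az": 0, "fingers": 0.8}, {"dx": 2.5, "dy": 0, "dz": 6, "ax": 0, "ay": 0, "az": 0, "fingers": -1}, {"dx": 2.5, "dy": 0, "dz": 6, "ax": 0, "ay": 0, "az": 0, "fingers": -1}, {"dx": 2.5, "dy": 0, "dz": 6, "ax": 0, "ay": 0, "az": 0, "fingers": -1}])

```text
time: 14.25
ee_pos: [0.6112, -0.1828, 0.0509]
orientation: [-0.224, 3.133, -0.0]
wrist_force: [0.3, 0.3, 1.6]
opening: 0.704
grasp_force: 0.0
```

Emit:
jog_arm(increments=[{"dx": 0, "dy": 0, "dz": 0, "ax": 0, "ay": 0, "az": 0, "fingers": -1}, {"dx": 0, "dy": 0, "dz": 0, "ax": 0, "ay": 0, "az": 0, "fingers": -1}, {"dx": 0, "dy": 0, "dz": 0, "ax": 0, "ay": 0, "az": 0, "fingers": -1}, {"dx": 0, "dy": 0, "dz": 0, "ax": 0, "ay": 0, "az": 0, "fingers": -1}])

```text
time: 14.65
ee_pos: [0.6111, -0.1829, 0.0506]
orientation: [-0.224, 3.133, -0.001]
wrist_force: [-0.4, -1.1, 0.5]
opening: 0.561
grasp_force: 15.0
```

Emit:
jog_arm(increments=[{"dx": 0, "dy": 0, "dz": -20, "ax": 0, "ay": 0, "az": 0, "fingers": -1}, {"dx": 0, "dy": 0, "dz": -60, "ax": 0, "ay": 0, "az": 0, "fingers": -1}, {"dx": 0, "dy": 0, "dz": -105, "ax": 0, "ay": 0, "az": 0, "fingers": -1}, {"dx": 0, "dy": 0, "dz": -150, "ax": 0, "ay": 0, "az": 0, "fingers": -1}, {"dx": 0, "dy": 0, "dz": -195, "ax": 0, "ay": 0, "az": 0, "fingers": -1}])

```text
time: 15.15
ee_pos: [0.6104, -0.1823, 0.2465]
orientation: [0.224, -3.133, -0.001]
wrist_force: [1.8, -0.5, -1.0]
opening: 0.559
grasp_force: 15.0
```

Emit:
jog_arm(increments=[{"dx": 0, "dy": 30, "dz": -15, "ax": 0, "ay": 0, "az": 0, "fingers": -1}, {"dx": 1, "dy": 70, "dz": -25, "ax": 0, "ay": 0, "az": 0, "fingers": -1}, {"dx": 2, "dy": 115, "dz": -25, "ax": 0, "ay": 0, "az": 0, "fingers": -1}, {"dx": 2, "dy": 160, "dz": -25, "ax": 0, "ay": 0, "az": 0, "fingers": -1}, {"dx": 3, "dy": 205, "dz": -25, "ax": 0, "ay": 0, "az": 0, "fingers": -1}])

```text
time: 15.65
ee_pos: [0.578, 0.0214, 0.2701]
orientation: [0.224, -3.133, -0.001]
wrist_force: [0.9, 1.1, -1.5]
opening: 0.562
grasp_force: 15.0
```

Emit:
jog_arm(increments=[{"dx": 0, "dy": 45, "dz": 0, "ax": 0, "ay": 0, "az": 0, "fingers": -1}, {"dx": 1, "dy": 90, "dz": 0, "ax": 0, "ay": 0, "az": 0, "fingers": -1}, {"dx": 1, "dy": 130, "dz": 0, "ax": 0, "ay": 0, "az": 0, "fingers": -1}, {"dx": 2, "dy": 159, "dz": 0, "ax": 0, "ay": 0, "az": 0, "fingers": -1}, {"dx": 2, "dy": 159, "dz": 0, "ax": 0, "ay": 0, "az": 0, "fingers": -1}])

```text
time: 16.15
ee_pos: [0.5529, 0.1801, 0.2698]
orientation: [0.232, -3.132, -0.002]
wrist_force: [-0.2, -0.8, -1.6]
opening: 0.562
grasp_force: 15.0
```

Emit:
jog_arm(increments=[{"dx": 0, "dy": 0, "dz": 0, "ax": 0, "ay": 0, "az": 0, "fingers": -1}, {"dx": 0, "dy": 0, "dz": 0, "ax": 0, "ay": 0, "az": 0, "fingers": -1}])

```text
time: 16.35
ee_pos: [0.5542, 0.1761, 0.2701]
orientation: [0.223, -3.133, 0.001]
wrist_force: [-0.4, 0.3, -1.1]
opening: 0.564
grasp_force: 15.0
```

Emit:
jog_arm(increments=[{"dx": 0, "dy": 1, "dz": 35, "ax": 0, "ay": 0, "az": 0, "fingers": -1}, {"dx": 0, "dy": 1, "dz": 75, "ax": 0, "ay": 0, "az": 0, "fingers": -1}, {"dx": 0, "dy": 1, "dz": 105, "ax": 0, "ay": 0, "az": 0, "fingers": -1}, {"dx": 0, "dy": 1, "dz": 120, "ax": 0, "ay": 0, "az": 0, "fingers": -1}, {"dx": 0, "dy": 1, "dz": 120, "ax": 0, "ay": 0, "az": 0, "fingers": -1}])

```text
time: 16.85
ee_pos: [0.5526, 0.1765, 0.1477]
orientation: [0.222, -3.129, 0.001]
wrist_force: [-0.5, -0.9, -1.4]
opening: 0.56
grasp_force: 15.0
```

Emit:
jog_arm(increments=[{"dx": 0, "dy": 0, "dz": 0, "ax": 0, "ay": 0, "az": 0, "fingers": -1}, {"dx": 0, "dy": 0, "dz": 8, "ax": 0, "ay": 0, "az": 0, "fingers": -1}, {"dx": 0, "dy": 0, "dz": 14, "ax": 0, "ay": 0, "az": 0, "fingers": -1}, {"dx": 0, "dy": 0, "dz": 20, "ax": 0, "ay": 0, "az": 0, "fingers": -1}, {"dx": 0, "dy": 0, "dz": 26, "ax": 0, "ay": 0, "az": 0, "fingers": -1}])

```text
time: 17.35
ee_pos: [0.5541, 0.1779, 0.1243]
orientation: [-0.225, 3.133, 0.0]
wrist_force: [-0.0, 0.4, -1.4]
opening: 0.556
grasp_force: 15.0
```

Engaged without contact, so I'll continue down.

Emit:
jog_arm(increments=[{"dx": 0, "dy": -0.5, "dz": 9, "ax": 0, "ay": 0, "az": 0, "fingers": -1}, {"dx": 0, "dy": -0.5, "dz": 18, "ax": 0, "ay": 0, "az": 0, "fingers": -1}, {"dx": 0, "dy": -0.5, "dz": 27, "ax": 0, "ay": 0, "az": 0, "fingers": -1}, {"dx": 0, "dy": -0.5, "dz": 36, "ax": 0, "ay": 0, "az": 0, "fingers": -1}, {"dx": 0, "dy": -0.5, "dz": 41, "ax": 0, "ay": 0, "az": 0, "fingers": -1}])

```text
time: 17.85
ee_pos: [0.5535, 0.1772, 0.082]
orientation: [0.224, -3.132, 0.0]
wrist_force: [-0.4, 0.2, -0.8]
opening: 0.563
grasp_force: 15.0
```

Emit:
jog_arm(increments=[{"dx": 0, "dy": 0, "dz": 2, "ax": 0, "ay": 0, "az": 0, "fingers": -1}, {"dx": 0, "dy": 0, "dz": 4, "ax": 0, "ay": 0, "az": 0, "fingers": -1}, {"dx": 0, "dy": 0, "dz": 4, "ax": 0, "ay": 0, "az": 0, "fingers": -1}])

```text
time: 18.15
ee_pos: [0.5542, 0.1774, 0.0795]
orientation: [-0.224, 3.133, 0.0]
wrist_force: [0.6, -0.0, -1.7]
opening: 0.561
grasp_force: 15.0
```

Emit:
jog_arm(increments=[{"dx": 0, "dy": 0, "dz": 2, "ax": 0, "ay": 0, "az": 0, "fingers": -1}, {"dx": 0, "dy": 0, "dz": 4, "ax": 0, "ay": 0, "az": 0, "fingers": -1}, {"dx": 0, "dy": 0, "dz": 4, "ax": 0, "ay": 0, "az": 0, "fingers": -1}])

```text
time: 18.45
ee_pos: [0.554, 0.1773, 0.0753]
orientation: [0.224, -3.133, 0.0]
wrist_force: [0.7, 0.2, -1.1]
opening: 0.559
grasp_force: 15.0
```

Emit:
jog_arm(increments=[{"dx": 0, "dy": 0, "dz": 2, "ax": 0, "ay": 0, "az": 0, "fingers": -1}, {"dx": 0, "dy": 0, "dz": 2, "ax": 0, "ay": 0, "az": 0, "fingers": -1}])

```text
time: 18.65
ee_pos: [0.5547, 0.1774, 0.0745]
orientation: [-0.224, 3.132, 0.0]
wrist_force: [-0.5, 0.4, 2.9]
opening: 0.557
grasp_force: 15.0
```

Emit:
jog_arm(increments=[{"dx": 0, "dy": 0, "dz": -1, "ax": 0, "ay": 0, "az": 0, "fingers": 0.5}, {"dx": 0, "dy": 0, "dz": -1, "ax": 0, "ay": 0, "az": 0, "fingers": 0.5}, {"dx": 0, "dy": 0, "dz": -1, "ax": 0, "ay": 0, "az": 0, "fingers": 0.5}, {"dx": 0, "dy": 0, "dz": -1, "ax": 0, "ay": 0, "az": 0, "fingers": 0.5}, {"dx": 0, "dy": 0, "dz": -1, "ax": 0, "ay": 0, "az": 0, "fingers": 0.5}])

```text
time: 19.15
ee_pos: [0.554, 0.1774, 0.0743]
orientation: [0.224, -3.133, 0.0]
wrist_force: [0.2, 1.1, -0.3]
opening: 0.751
grasp_force: 0.0
```

Emit:
jog_arm(increments=[{"dx": 0, "dy": 0, "dz": -20, "ax": 0, "ay": 0, "az": 0, "fingers": 0.5}, {"dx": 0, "dy": 0, "dz": -60, "ax": 0, "ay": 0, "az": 0, "fingers": 0.5}, {"dx": 0, "dy": 0, "dz": -105, "ax": 0, "ay": 0, "az": 0, "fingers": 0.5}, {"dx": 0, "dy": 0, "dz": -150, "ax": 0, "ay": 0, "az": 0, "fingers": 0.5}, {"dx": 0, "dy": 0, "dz": -190, "ax": 0, "ay": 0, "az": 0, "fingers": 0.5}])

```text
time: 19.65
ee_pos: [0.5542, 0.1774, 0.267]
orientation: [-0.224, 3.132, 0.0]
wrist_force: [1.0, 0.4, -0.1]
opening: 0.753
grasp_force: 0.0
```

Emit:
jog_arm(increments=[{"dx": 0, "dy": 0, "dz": -5, "ax": 0, "ay": 0, "az": 0, "fingers": 0.5}, {"dx": 0, "dy": 0, "dz": -5, "ax": 0, "ay": 0, "az": 0, "fingers": 0.5}, {"dx": 0, "dy": 0, "dz": -5, "ax": 0, "ay": 0, "az": 0, "fingers": 0.5}])

```text
time: 19.95
ee_pos: [0.5534, 0.1772, 0.2676]
orientation: [0.224, -3.131, 0.001]
wrist_force: [-0.3, 0.3, -0.3]
opening: 0.752
grasp_force: 0.0
```

```bash
python3 - <<'E'
from h import *
s=robot.read_state();c=robot.read_camera('wrist')
print(s['ee_pos'],s['opening'],[wpix(c,s,[.555,.177,z]).round() for z in(.024,.1)])
cv2.imwrite('pics/p2.png',cv2.resize(c['pixels'][100:260,220:420,::-1],(600,480),interpolation=cv2.INTER_CUBIC))
E
```

```text
[0.55336012 0.17719923 0.26758288] 0.7522181286575855 [array([320., 169.]), array([320., 181.])]
```

View pics/p2.png

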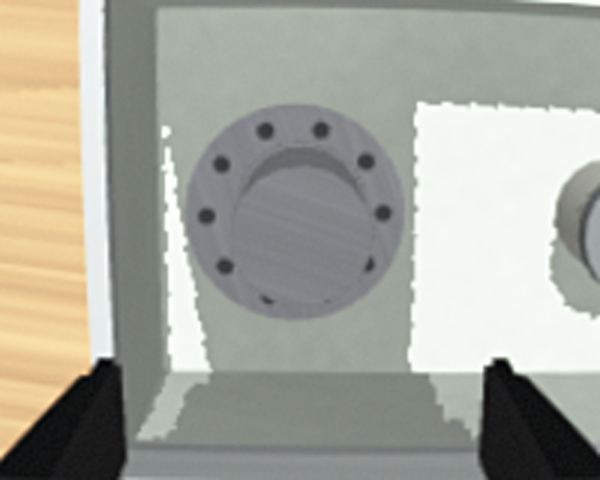

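The medium beaker stands over the small one, top at crop (303,235). On to the large beaker.

Emit:
jog_arm(increments=[{"dx": 8, "dy": -44, "dz": 0, "ax": 0, "ay": 0, "az": 0, "fingers": 1}, {"dx": 16, "dy": -90, "dz": 0, "ax": 0, "ay": 0, "az": 0, "fingers": 1}, {"dx": 25, "dy": -137, "dz": 0, "ax": 0, "ay": 0, "az": 0, "fingers": 1}, {"dx": 34, "dy": -185, "dz": 0, "ax": 0, "ay": 0, "az": 0, "fingers": 1}, {"dx": 43, "dy": -233, "dz": 0, "ax": 0, "ay": 0, "az": 0, "fingers": 1}])

```text
time: 20.5
ee_pos: [0.5434, -0.0609, 0.2669]
orientation: [0.225, -3.13, -0.002]
wrist_force: [0.6, -0.5, -0.3]
opening: 0.998
grasp_force: 0.0
```

Emit:
jog_arm(increments=[{"dx": 9, "dy": -48, "dz": 0, "ax": 0, "ay": 0, "az": 0, "fingers": 1}, {"dx": 18, "dy": -96, "dz": 0, "ax": 0, "ay": 0, "az": 0, "fingers": 1}, {"dx": 27, "dy": -144, "dz": 0, "ax": 0, "ay": 0, "az": 0, "fingers": 1}, {"dx": 36, "dy": -192, "dz": 0, "ax": 0, "ay": 0, "az": 0, "fingers": 1}, {"dx": 45, "dy": -240, "dz": 0, "ax": 0, "ay": 0, "az": 0, "fingers": 1}])

```text
time: 21.0
ee_pos: [0.5331, -0.3048, 0.2667]
orientation: [0.224, -3.131, -0.004]
wrist_force: [-0.3, 0.6, 0.4]
opening: 1.0
grasp_force: 0.0
```

Emit:
jog_arm(increments=[{"dx": 11, "dy": -45, "dz": 0, "ax": 0, "ay": 0, "az": 0, "fingers": 1}, {"dx": 11, "dy": -65, "dz": 0, "ax": 0, "ay": 0, "az": 0, "fingers": 1}, {"dx": 11, "dy": -65, "dz": 0, "ax": 0, "ay": 0, "az": 0, "fingers": 1}, {"dx": 11, "dy": -65, "dz": 0, "ax": 0, "ay": 0, "az": 0, "fingers": 1}])

```text
time: 21.4
ee_pos: [0.5321, -0.3687, 0.267]
orientation: [0.223, -3.131, -0.005]
wrist_force: [0.5, -0.6, -0.4]
opening: 0.999
grasp_force: 0.0
```

```bash
python3 -c "
from h import *
look('large',(.492,-.374),.09,'l1')"
```

```text
large pix 320 140 bbox [ 292  110   61   61 2923] pos [ 0.4922 -0.372   0.045 ] tcp [ 0.5321 -0.3687  0.267 ] dx,dy mm [40.   2.3] open 0.9988467497197494
```

Emit:
jog_arm(increments=[{"dx": 40, "dy": 2, "dz": 0, "ax": 0, "ay": 0, "az": 0, "fingers": 1}, {"dx": 40, "dy": 2, "dz": 45, "ax": 0, "ay": 0, "az": 0, "fingers": 1}, {"dx": 40, "dy": 2, "dz": 90, "ax": 0, "ay": 0, "az": 0, "fingers": 1}, {"dx": 40, "dy": 2, "dz": 130, "ax": 0, "ay": 0, "az": 0, "fingers": 1}, {"dx": 40, "dy": 2, "dz": 140, "ax": 0, "ay": 0, "az": 0, "fingers": 1}])

```text
time: 21.95
ee_pos: [0.4902, -0.3688, 0.1234]
orientation: [0.227, -3.126, -0.012]
wrist_force: [-0.1, 0.8, -0.5]
opening: 1.001
grasp_force: 0.0
```

Emit:
jog_arm(increments=[{"dx": 0, "dy": 0, "dz": 10, "ax": 0, "ay": 0, "az": 0, "fingers": 1}, {"dx": 0, "dy": 0, "dz": 30, "ax": 0, "ay": 0, "az": 0, "fingers": 1}, {"dx": 0, "dy": 0, "dz": 50, "ax": 0, "ay": 0, "az": 0, "fingers": 1}, {"dx": 0, "dy": 0, "dz": 58, "ax": 0, "ay": 0, "az": 0, "fingers": 1}, {"dx": 0, "dy": 0, "dz": 58, "ax": 0, "ay": 0, "az": 0, "fingers": 1}])

```text
time: 22.45
ee_pos: [0.4933, -0.3728, 0.0718]
orientation: [-0.225, 3.133, -0.0]
wrist_force: [0.3, -0.1, 0.2]
opening: 0.999
grasp_force: 0.0
```

Emit:
jog_arm(increments=[{"dx": 1, "dy": 1, "dz": 6, "ax": 0, "ay": 0, "az": 0, "fingers": 1}, {"dx": 1, "dy": 1, "dz": 6, "ax": 0, "ay": 0, "az": 0, "fingers": 1}, {"dx": 1, "dy": 1, "dz": 6, "ax": 0, "ay": 0, "az": 0, "fingers": -1}, {"dx": 1, "dy": 1, "dz": 6, "ax": 0, "ay": 0, "az": 0, "fingers": -1}, {"dx": 1, "dy": 1, "dz": 6, "ax": 0, "ay": 0, "az": 0, "fingers": -1}])

```text
time: 22.95
ee_pos: [0.492, -0.3724, 0.066]
orientation: [-0.224, 3.133, -0.001]
wrist_force: [0.0, 0.1, -0.1]
opening: 0.803
grasp_force: 0.0
```

Emit:
jog_arm(increments=[{"dx": 0, "dy": 0, "dz": 0, "ax": 0, "ay": 0, "az": 0, "fingers": -1}, {"dx": 0, "dy": 0, "dz": 0, "ax": 0, "ay": 0, "az": 0, "fingers": -1}, {"dx": 0, "dy": 0, "dz": 0, "ax": 0, "ay": 0, "az": 0, "fingers": -1}])

```text
time: 23.25
ee_pos: [0.4919, -0.3724, 0.0658]
orientation: [-0.224, 3.133, -0.001]
wrist_force: [-0.4, -0.0, 0.7]
opening: 0.741
grasp_force: 15.0
```

Emit:
jog_arm(increments=[{"dx": 0, "dy": 0, "dz": -20, "ax": 0, "ay": 0, "az": 0, "fingers": -1}, {"dx": 0, "dy": 0, "dz": -60, "ax": 0, "ay": 0, "az": 0, "fingers": -1}, {"dx": 0, "dy": 0, "dz": -105, "ax": 0, "ay": 0, "az": 0, "fingers": -1}, {"dx": 0, "dy": 0, "dz": -150, "ax": 0, "ay": 0, "az": 0, "fingers": -1}, {"dx": 0, "dy": 0, "dz": -195, "ax": 0, "ay": 0, "az": 0, "fingers": -1}])

```text
time: 23.75
ee_pos: [0.4913, -0.3716, 0.2615]
orientation: [0.224, -3.133, -0.002]
wrist_force: [0.8, -0.4, -1.9]
opening: 0.741
grasp_force: 15.0
```

Emit:
jog_arm(increments=[{"dx": -8, "dy": 30, "dz": -20, "ax": 0, "ay": 0, "az": 0, "fingers": -1}, {"dx": -18, "dy": 70, "dz": -20, "ax": 0, "ay": 0, "az": 0, "fingers": -1}, {"dx": -30, "dy": 115, "dz": -20, "ax": 0, "ay": 0, "az": 0, "fingers": -1}, {"dx": -42, "dy": 160, "dz": -20, "ax": 0, "ay": 0, "az": 0, "fingers": -1}, {"dx": -54, "dy": 207, "dz": -20, "ax": 0, "ay": 0, "az": 0, "fingers": -1}])

```text
time: 24.25
ee_pos: [0.5153, -0.1578, 0.2799]
orientation: [0.223, -3.133, -0.001]
wrist_force: [0.5, -0.3, -0.4]
opening: 0.737
grasp_force: 15.0
```

Emit:
jog_arm(increments=[{"dx": -12, "dy": 46, "dz": 0, "ax": 0, "ay": 0, "az": 0, "fingers": -1}, {"dx": -24, "dy": 92, "dz": 0, "ax": 0, "ay": 0, "az": 0, "fingers": -1}, {"dx": -36, "dy": 138, "dz": 0, "ax": 0, "ay": 0, "az": 0, "fingers": -1}, {"dx": -48, "dy": 184, "dz": 0, "ax": 0, "ay": 0, "az": 0, "fingers": -1}, {"dx": -60, "dy": 230, "dz": 0, "ax": 0, "ay": 0, "az": 0, "fingers": -1}])

```text
time: 24.75
ee_pos: [0.5418, 0.0787, 0.28]
orientation: [0.224, -3.133, -0.0]
wrist_force: [0.2, -1.2, -1.4]
opening: 0.739
grasp_force: 15.0
```

Emit:
jog_arm(increments=[{"dx": -10, "dy": 40, "dz": 0, "ax": 0, "ay": 0, "az": 0, "fingers": -1}, {"dx": -20, "dy": 75, "dz": 0, "ax": 0, "ay": 0, "az": 0, "fingers": -1}, {"dx": -26, "dy": 98, "dz": 0, "ax": 0, "ay": 0, "az": 0, "fingers": -1}, {"dx": -26, "dy": 98, "dz": 0, "ax": 0, "ay": 0, "az": 0, "fingers": -1}, {"dx": -26, "dy": 98, "dz": 0, "ax": 0, "ay": 0, "az": 0, "fingers": -1}])

```text
time: 25.25
ee_pos: [0.5537, 0.1774, 0.2798]
orientation: [0.226, -3.132, 0.001]
wrist_force: [-0.2, 0.1, -0.9]
opening: 0.743
grasp_force: 15.0
```

Emit:
jog_arm(increments=[{"dx": 0, "dy": 0, "dz": 0, "ax": 0, "ay": 0, "az": 0, "fingers": -1}, {"dx": 0, "dy": 0, "dz": 0, "ax": 0, "ay": 0, "az": 0, "fingers": -1}])

```text
time: 25.45
ee_pos: [0.5541, 0.1762, 0.2804]
orientation: [0.222, -3.134, 0.0]
wrist_force: [-0.4, 0.1, -0.8]
opening: 0.742
grasp_force: 15.0
```

Emit:
jog_arm(increments=[{"dx": 0, "dy": 1.3, "dz": 35, "ax": 0, "ay": 0, "az": 0, "fingers": -1}, {"dx": 0, "dy": 1.3, "dz": 75, "ax": 0, "ay": 0, "az": 0, "fingers": -1}, {"dx": 0, "dy": 1.3, "dz": 98, "ax": 0, "ay": 0, "az": 0, "fingers": -1}, {"dx": 0, "dy": 1.3, "dz": 98, "ax": 0, "ay": 0, "az": 0, "fingers": -1}, {"dx": 0, "dy": 1.3, "dz": 98, "ax": 0, "ay": 0, "az": 0, "fingers": -1}])

```text
time: 25.95
ee_pos: [0.5542, 0.178, 0.183]
orientation: [-0.223, 3.134, -0.0]
wrist_force: [0.1, 0.1, -0.9]
opening: 0.736
grasp_force: 15.0
```

Emit:
jog_arm(increments=[{"dx": 0, "dy": 0, "dz": 7, "ax": 0, "ay": 0, "az": 0, "fingers": -1}, {"dx": 0, "dy": 0, "dz": 14, "ax": 0, "ay": 0, "az": 0, "fingers": -1}, {"dx": 0, "dy": 0, "dz": 20, "ax": 0, "ay": 0, "az": 0, "fingers": -1}, {"dx": 0, "dy": 0, "dz": 25, "ax": 0, "ay": 0, "az": 0, "fingers": -1}, {"dx": 0, "dy": 0, "dz": 30, "ax": 0, "ay": 0, "az": 0, "fingers": -1}])

```text
time: 26.45
ee_pos: [0.5539, 0.1787, 0.1521]
orientation: [-0.225, 3.134, -0.0]
wrist_force: [-1.2, 0.4, -1.0]
opening: 0.745
grasp_force: 15.0
```

Emit:
jog_arm(increments=[{"dx": 0, "dy": -1, "dz": 11, "ax": 0, "ay": 0, "az": 0, "fingers": -1}, {"dx": 0, "dy": -1, "dz": 22, "ax": 0, "ay": 0, "az": 0, "fingers": -1}, {"dx": 0, "dy": -1, "dz": 33, "ax": 0, "ay": 0, "az": 0, "fingers": -1}, {"dx": 0, "dy": -1, "dz": 44, "ax": 0, "ay": 0, "az": 0, "fingers": -1}, {"dx": 0, "dy": -1, "dz": 53, "ax": 0, "ay": 0, "az": 0, "fingers": -1}])

```text
time: 26.95
ee_pos: [0.5536, 0.1776, 0.098]
orientation: [0.224, -3.132, 0.0]
wrist_force: [-0.6, -0.1, -2.2]
opening: 0.739
grasp_force: 15.0
```

Emit:
jog_arm(increments=[{"dx": 0, "dy": 0, "dz": 2, "ax": 0, "ay": 0, "az": 0, "fingers": -1}, {"dx": 0, "dy": 0, "dz": 4, "ax": 0, "ay": 0, "az": 0, "fingers": -1}, {"dx": 0, "dy": 0, "dz": 4, "ax": 0, "ay": 0, "az": 0, "fingers": -1}])

```text
time: 27.25
ee_pos: [0.5543, 0.1777, 0.0956]
orientation: [-0.224, 3.133, 0.0]
wrist_force: [0.2, 0.4, -0.7]
opening: 0.742
grasp_force: 15.0
```

Emit:
jog_arm(increments=[{"dx": 0, "dy": 0, "dz": 2, "ax": 0, "ay": 0, "az": 0, "fingers": -1}, {"dx": 0, "dy": 0, "dz": 4, "ax": 0, "ay": 0, "az": 0, "fingers": -1}, {"dx": 0, "dy": 0, "dz": 5, "ax": 0, "ay": 0, "az": 0, "fingers": -1}, {"dx": 0, "dy": 0, "dz": 5, "ax": 0, "ay": 0, "az": 0, "fingers": -1}])

```text
time: 27.65
ee_pos: [0.554, 0.1777, 0.0903]
orientation: [0.224, -3.133, 0.0]
wrist_force: [-0.3, 0.2, -1.0]
opening: 0.741
grasp_force: 15.0
```

Emit:
jog_arm(increments=[{"dx": 0, "dy": 0, "dz": 2, "ax": 0, "ay": 0, "az": 0, "fingers": -1}, {"dx": 0, "dy": 0, "dz": 2, "ax": 0, "ay": 0, "az": 0, "fingers": -1}])

```text
time: 27.85
ee_pos: [0.5546, 0.1778, 0.0898]
orientation: [-0.224, 3.133, 0.0]
wrist_force: [-1.8, -1.6, 4.2]
opening: 0.739
grasp_force: 15.0
```

Emit:
jog_arm(increments=[{"dx": 0, "dy": 0, "dz": -1, "ax": 0, "ay": 0, "az": 0, "fingers": 0.8}, {"dx": 0, "dy": 0, "dz": -1, "ax": 0, "ay": 0, "az": 0, "fingers": 0.8}, {"dx": 0, "dy": 0, "dz": -1, "ax": 0, "ay": 0, "az": 0, "fingers": 0.8}, {"dx": 0, "dy": 0, "dz": -1, "ax": 0, "ay": 0, "az": 0, "fingers": 0.8}, {"dx": 0, "dy": 0, "dz": -1, "ax": 0, "ay": 0, "az": 0, "fingers": 0.8}])

```text
time: 28.35
ee_pos: [0.554, 0.1777, 0.0892]
orientation: [0.224, -3.133, 0.0]
wrist_force: [-0.2, -0.3, 0.5]
opening: 0.898
grasp_force: 0.0
```

Emit:
jog_arm(increments=[{"dx": 0, "dy": 0, "dz": -20, "ax": 0, "ay": 0, "az": 0, "fingers": 0.8}, {"dx": 0, "dy": 0, "dz": -60, "ax": 0, "ay": 0, "az": 0, "fingers": 0.8}, {"dx": 0, "dy": 0, "dz": -105, "ax": 0, "ay": 0, "az": 0, "fingers": 0.8}, {"dx": 0, "dy": 0, "dz": -150, "ax": 0, "ay": 0, "az": 0, "fingers": -1}, {"dx": 0, "dy": 0, "dz": -190, "ax": 0, "ay": 0, "az": 0, "fingers": -1}])

```text
time: 28.85
ee_pos: [0.5541, 0.1777, 0.2819]
orientation: [-0.224, 3.132, 0.0]
wrist_force: [1.0, 0.2, -0.0]
opening: 0.785
grasp_force: 0.0
```

Emit:
jog_arm(increments=[{"dx": 0, "dy": 0, "dz": -5, "ax": 0, "ay": 0, "az": 0, "fingers": -1}, {"dx": 0, "dy": 0, "dz": -5, "ax": 0, "ay": 0, "az": 0, "fingers": -1}, {"dx": 0, "dy": 0, "dz": -5, "ax": 0, "ay": 0, "az": 0, "fingers": -1}])

```text
time: 29.15
ee_pos: [0.5534, 0.1775, 0.2826]
orientation: [0.224, -3.131, 0.001]
wrist_force: [-0.3, -0.2, 0.3]
opening: 0.533
grasp_force: 0.0
```

```bash
python3 - <<'E'
from h import *
s=robot.read_state();c=robot.read_camera('wrist')
print(s['ee_pos'],s['opening'],[wpix(c,s,[.555,.177,z]).round() for z in(.024,.114)])
cv2.imwrite('pics/p3.png',cv2.resize(c['pixels'][100:300,120:520,::-1],(800,400),interpolation=cv2.INTER_CUBIC))
E
```

```text
[0.55338386 0.17750726 0.28257409] 0.5325811478014967 [array([320., 168.]), array([320., 181.])]
```

View pics/p3.png

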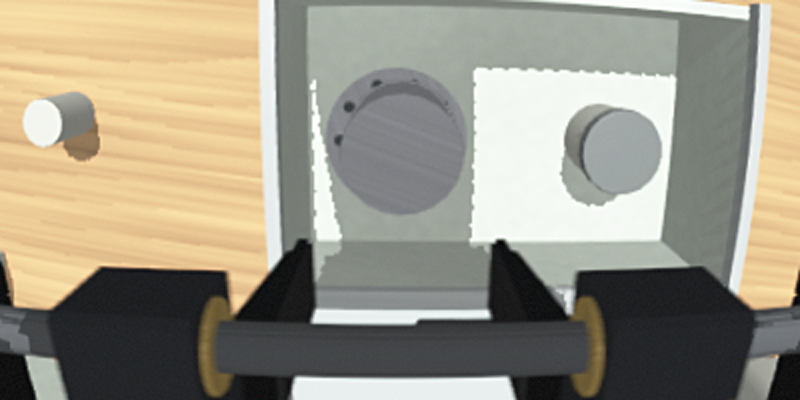

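All three beakers are nested, with the large one's top at crop (402,152), flat and centred on the plate. Now I'll shut the guard from the far side of its handle.

Emit:
jog_arm(increments=[{"dx": -30, "dy": 15, "dz": 0, "ax": 0, "ay": 0, "az": 0, "fingers": -1}, {"dx": -60, "dy": 30, "dz": 0, "ax": 0, "ay": 0, "az": 0, "fingers": -1}, {"dx": -95, "dy": 48, "dz": 0, "ax": 0, "ay": 0, "az": 0, "fingers": -1}, {"dx": -134, "dy": 67, "dz": 0, "ax": 0, "ay": 0, "az": 0, "fingers": -1}, {"dx": -134, "dy": 67, "dz": 0, "ax": 0, "ay": 0, "az": 0, "fingers": -1}])

```text
time: 29.7
ee_pos: [0.6785, 0.2648, 0.2772]
orientation: [0.226, -3.125, 0.002]
wrist_force: [-0.7, -0.6, -0.3]
opening: 0.074
grasp_force: 0.0
```

Emit:
jog_arm(increments=[{"dx": 0, "dy": 0, "dz": 0, "ax": 0, "ay": 0, "az": 0, "fingers": -1}, {"dx": 0, "dy": 0, "dz": 35, "ax": 0, "ay": 0, "az": 0, "fingers": -1}, {"dx": 0, "dy": 0, "dz": 75, "ax": 0, "ay": 0, "az": 0, "fingers": -1}, {"dx": 0, "dy": 0, "dz": 100, "ax": 0, "ay": 0, "az": 0, "fingers": -1}, {"dx": 0, "dy": 0, "dz": 100, "ax": 0, "ay": 0, "az": 0, "fingers": -1}])

```text
time: 30.2
ee_pos: [0.6731, 0.2613, 0.1785]
orientation: [0.223, -3.124, 0.004]
wrist_force: [-0.6, -0.2, -0.0]
opening: 0.004
grasp_force: 0.0
```

Emit:
jog_arm(increments=[{"dx": 0, "dy": 0, "dz": 20, "ax": 0, "ay": 0, "az": 0, "fingers": -1}, {"dx": 0, "dy": 0, "dz": 33, "ax": 0, "ay": 0, "az": 0, "fingers": -1}, {"dx": 0, "dy": 0, "dz": 33, "ax": 0, "ay": 0, "az": 0, "fingers": -1}])

```text
time: 30.5
ee_pos: [0.6759, 0.2624, 0.1503]
orientation: [0.224, -3.131, 0.001]
wrist_force: [0.2, -0.0, 0.5]
opening: 0.006
grasp_force: 0.0
```

Emit:
jog_arm(increments=[{"dx": 12, "dy": 0, "dz": 3, "ax": 0, "ay": 0, "az": 0, "fingers": -1}, {"dx": 26, "dy": 0, "dz": 3, "ax": 0, "ay": 0, "az": 0, "fingers": -1}, {"dx": 42, "dy": 0, "dz": 3, "ax": 0, "ay": 0, "az": 0, "fingers": -1}, {"dx": 58, "dy": 0, "dz": 3, "ax": 0, "ay": 0, "az": 0, "fingers": -1}, {"dx": 75, "dy": 0, "dz": 3, "ax": 0, "ay": 0, "az": 0, "fingers": -1}])

```text
time: 31.0
ee_pos: [0.6035, 0.2526, 0.1504]
orientation: [-0.224, 3.13, 0.002]
wrist_force: [2.0, 0.9, -1.5]
opening: 0.008
grasp_force: 1.1
```

Emit:
jog_arm(increments=[{"dx": 17, "dy": 0, "dz": 0, "ax": 0, "ay": 0, "az": 0, "fingers": -1}, {"dx": 34, "dy": 0, "dz": 0, "ax": 0, "ay": 0, "az": 0, "fingers": -1}, {"dx": 51, "dy": 0, "dz": 0, "ax": 0, "ay": 0, "az": 0, "fingers": -1}, {"dx": 68, "dy": 0, "dz": 0, "ax": 0, "ay": 0, "az": 0, "fingers": -1}, {"dx": 83, "dy": 0, "dz": 0, "ax": 0, "ay": 0, "az": 0, "fingers": -1}])

```text
time: 31.5
ee_pos: [0.5212, 0.241, 0.1506]
orientation: [-0.224, 3.129, 0.003]
wrist_force: [2.8, 1.5, -0.6]
opening: 0.006
grasp_force: 1.0
```

Emit:
jog_arm(increments=[{"dx": 6, "dy": 0, "dz": 0, "ax": 0, "ay": 0, "az": 0, "fingers": -1}, {"dx": 12, "dy": 0, "dz": 0, "ax": 0, "ay": 0, "az": 0, "fingers": -1}, {"dx": 16, "dy": 0, "dz": 0, "ax": 0, "ay": 0, "az": 0, "fingers": -1}])

```text
time: 31.8
ee_pos: [0.5056, 0.2385, 0.1498]
orientation: [-0.224, 3.131, 0.001]
wrist_force: [1.5, 0.4, 1.0]
opening: 0.006
grasp_force: 0.8
```

Emit:
jog_arm(increments=[{"dx": 5, "dy": 0, "dz": 0, "ax": 0, "ay": 0, "az": 0, "fingers": -1}, {"dx": 9, "dy": 0, "dz": 0, "ax": 0, "ay": 0, "az": 0, "fingers": -1}, {"dx": 9, "dy": 0, "dz": 0, "ax": 0, "ay": 0, "az": 0, "fingers": -1}])

```text
time: 32.1
ee_pos: [0.4954, 0.2368, 0.1482]
orientation: [0.224, -3.132, 0.001]
wrist_force: [-0.1, 0.5, 0.7]
opening: 0.006
grasp_force: 0.1
```

Emit:
jog_arm(increments=[{"dx": 4, "dy": 0, "dz": 0, "ax": 0, "ay": 0, "az": 0, "fingers": -1}, {"dx": 4, "dy": 0, "dz": 0, "ax": 0, "ay": 0, "az": 0, "fingers": -1}])

```text
time: 32.3
ee_pos: [0.4914, 0.2362, 0.148]
orientation: [0.224, -3.132, 0.001]
wrist_force: [0.3, -0.2, -0.5]
opening: 0.005
grasp_force: 0.0
```

Emit:
jog_arm(increments=[{"dx": 3, "dy": 0, "dz": 0, "ax": 0, "ay": 0, "az": 0, "fingers": -1}, {"dx": 6, "dy": 0, "dz": 0, "ax": 0, "ay": 0, "az": 0, "fingers": -1}, {"dx": 6, "dy": 0, "dz": 0, "ax": 0, "ay": 0, "az": 0, "fingers": -1}])

```text
time: 32.6
ee_pos: [0.489, 0.2359, 0.1482]
orientation: [-0.223, 3.125, 0.002]
wrist_force: [12.0, 2.8, -8.5]
opening: 0.008
grasp_force: 6.5
```

Emit:
jog_arm(increments=[{"dx": 3, "dy": 0, "dz": 0, "ax": 0, "ay": 0, "az": 0, "fingers": -1}, {"dx": 3, "dy": 0, "dz": 0, "ax": 0, "ay": 0, "az": 0, "fingers": -1}])

```text
time: 32.8
ee_pos: [0.489, 0.2359, 0.1484]
orientation: [-0.223, 3.117, 0.003]
wrist_force: [22.9, 4.1, -14.4]
opening: 0.006
grasp_force: 11.8
```

Hard stop reached: the guard is shut. I'll back off, lift clear and check.

Emit:
jog_arm(increments=[{"dx": -12, "dy": 0, "dz": 0, "ax": 0, "ay": 0, "az": 0, "fingers": -1}, {"dx": -22, "dy": 0, "dz": 0, "ax": 0, "ay": 0, "az": 0, "fingers": -1}, {"dx": -22, "dy": 0, "dz": -30, "ax": 0, "ay": 0, "az": 0, "fingers": -1}, {"dx": -22, "dy": 0, "dz": -75, "ax": 0, "ay": 0, "az": 0, "fingers": -1}, {"dx": -22, "dy": 0, "dz": -120, "ax": 0, "ay": 0, "az": 0, "fingers": -1}])

```text
time: 33.3
ee_pos: [0.5042, 0.238, 0.2686]
orientation: [0.224, -3.13, 0.001]
wrist_force: [0.4, 1.4, 0.9]
opening: 0.006
grasp_force: 0.0
```

Emit:
jog_arm(increments=[{"dx": 0, "dy": 0, "dz": -40, "ax": 0, "ay": 0, "az": 0, "fingers": -1}, {"dx": 0, "dy": 0, "dz": -60, "ax": 0, "ay": 0, "az": 0, "fingers": -1}, {"dx": 0, "dy": 0, "dz": -60, "ax": 0, "ay": 0, "az": 0, "fingers": -1}, {"dx": 0, "dy": 0, "dz": -60, "ax": 0, "ay": 0, "az": 0, "fingers": -1}])

```text
time: 33.7
ee_pos: [0.5047, 0.2382, 0.3276]
orientation: [0.224, -3.132, 0.0]
wrist_force: [-1.0, 0.9, -0.1]
opening: 0.001
grasp_force: 0.0
```

```bash
python3 - <<'E'
from h import *
s=robot.read_state();print(s['ee_pos'],s['wrist_force'])
a=robot.read_camera('scene')['pixels'][100:340,200:520,::-1];c=robot.read_camera('wrist')['pixels'][60:300,160:480,::-1]
cv2.imwrite('pics/fin.png',np.hstack([cv2.resize(x,(400,300)) for x in(a,c)]))
E
```

```text
[0.50470708 0.23823862 0.32758572] [-1.02409989  0.88594258 -0.05327309]
```

View pics/fin.png

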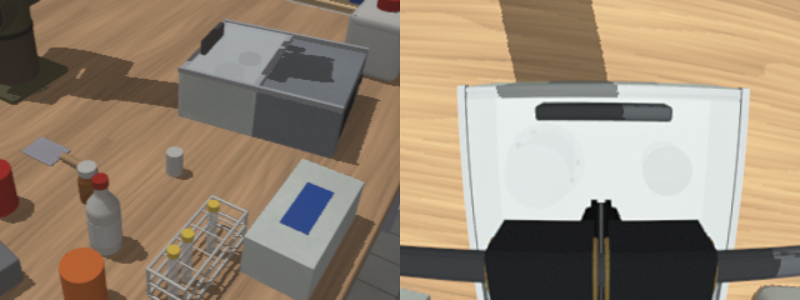

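The picture shows the guard shut, with its handle at (603,112) and its edge flush with the front wall. The stack and tub are visible beneath it, and the bystanders haven't moved. Handing in.

```bash
python3 -c "
from station import robot
print(robot.finish_job())"
```

```text
the job is handed in; nothing more can be done
None
```

The three beakers are nested mouth down on the plate, the guard is shut against its stop, the arm is clear, and the job was handed in with about 34 of the 72 s used; the hand-in call returned no verdict.

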